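# Weigh onions into the crock

## Robot

A 6-joint arm with a two-finger parallel gripper is mounted at the origin on the work surface. World frame = base frame: x ahead of the robot, y to its left, z up, the work surface at z = 0. Lengths are in m, angles in rad, forces in N, time in s.
With the tool pointing down it reaches from about 0.4 to 0.825 m from the base axis. Payload 7 kg.
Tool frame: the origin (TCP) lies on the centre line of the jaws, within the pads' length; the fingertips stand 22 mm ahead of it and the grasp point (between the pads) lies 3 mm ahead of it; z points along the fingers, y is the line along which they close (so a half turn about z gives the same grasp; the last joint's range is limited). The gripper opens to 88 mm and grips with 3 to 60 N. Pads are 19 mm wide; open, the fingers measure 130 mm over their backs; the gripper's body (78 mm by 193 mm) begins 47 mm behind the grasp point.
Start: joints at [-0.907, 0.359, 0.012, 0, -1.224, -0.288], TCP at [0.248, -0.628, 0.216] pointing down, gripper open.
Joint ranges: [-3.07, 3.07], [-1.43, 2.12], [-1.02, 1.25], [-3.03, 1.67], [-3.05, -0], [-3.03, 3.03]. Speed limits (rad/s): [2.39, 2.39, 3.01, 3.14, 3.14, 3.14].

## Interface

Orientations are given as a unit quaternion [x, y, z, w].
In Python, from rig import r gives the robot as it stands.
- The arm moves only by the tool jog_arm, never from a script. Its argument "moves" is a list that holds one entry, the list of rows, each a list of 4 numbers: the shift along the tool's x, y, z in mm, then the turn about the tool's z in degrees. A call has 1 to 5 rows; each row shifts and turns the commanded pose from where the row before left it, along the tool's axes as they then stand; what a row does not reach is not made up. A row lasts 1/8 s, in which the tool goes at most 62.5 mm and 10.7 degrees, less where a joint would pass 70% of its speed; a pose out of reach is approached as far as the arm can. A call with a gripper value outside its range is refused whole. "fingers" is the opening, from 0 (shut) to 1 (fully open), set as the call begins (left out, the last holds). The fingers move at their own pace and stop on an object; "grip_force" is the grip in N (left out, the last holds). Time passes only in rows, so rows that do not move let the fingers close. It gives the time, the measured TCP pose, the force, the opening and the grip force at its end, in the units of the state.
- r.read_state(): the state, without advancing time (a new reading comes with each control period).
- r.capture(name): name is "side" or "top" or "wrist"; returns a dict with "img" (480x640x3 uint8, blue, green, red), "range_z" (480x640 float32, m along the optical axis (not along the pixel's ray), 0 where there is no reading), "vfov" (degrees; the focal length in pixels is half the picture's height over the tangent of half this angle, whatever the lens; pixels are square), "cx", "cy" (the principal point, pixels), "dist" ([k1, k2, p1, p2, k3] as OpenCV has them; the pictures are not rectified), "pose" (4x4, takes a point from camera to world coordinates). Camera axes: x right, y down, z forward; pixel columns grow to the right and rows downward; lengths in m; the calibration is good to about 2 mm. A picture is of the moment at which its call begins.
- r.finish_job(): hands the job in; it is judged then, once.
Trained networks look in a picture, given as the dict that the camera call returned (one of the last four; its "shot" number tells which), for a name from the list of things; names that differ only in an ending like _2 or _b are one class to them, and where a whole thing is asked for, a point or a joint stands for the part that bears it (a point fixed in the world has none). Each returns a list of dicts, best first, with "conf" (0 to 1); they miss things now and then, are a little off and sometimes report something else, mostly with a low value. They report only what shows in the picture. A call takes as long as a camera call.
- r.silhouettes(label, picture): "mask" (480x640 bool, what is visible of it) and "bbox" ([left, top, right, bottom] in pixels, round what is visible of it).
The state is a dict: "time_s": time; "joint_pos": joint angles; "qd": joint speeds; "tau": joint torques, N m; "ee_pos": TCP position; "orientation": TCP orientation; "wrist_force": force on the tool from outside, world axes, zero at the start; "wrist_torque": the same for the moment, N m; "width": finger opening in m; "grip_force": force on a finger pad.
Only numpy, scipy, OpenCV 4.12 (cv2) and the standard library are available. Lean on these libraries where they do the work, as an engineer would, in place of code of your own. Each camera call takes 0.05 s, during which the arm holds its last target. There are 200 camera calls.

## Task

Put onions from the tray into the blue crock on the spring scale until the red needle stands in the green sector of the dial. Lower each onion all the way down and let it go softly on the crock's bottom: do not drop it, press it or bump the crock, and do not stack onions. Leave spare onions and everything else where they are.

Things in the scene. Friction and masses are not known exactly. Their poses are not given: they have to be found in the camera images.
- onion1_center (a point): a brown onion, round, 58 mm across at its widest, with a 24 mm flat foot and a thin neck; 60 mm tall in all; the point is its middle, 24 mm above its foot, at its widest height. It weighs 85 to 140 g. It stands foot down on the slatted tray. z axis: up through the neck
- onion2_center (a point): a brown onion, round, 58 mm across at its widest, with a 24 mm flat foot and a thin neck; 60 mm tall in all; the point is its middle, 24 mm above its foot, at its widest height. It weighs 85 to 140 g. It stands foot down on the slatted tray. z axis: up through the neck
- onion3_center (a point): a brown onion, round, 58 mm across at its widest, with a 24 mm flat foot and a thin neck; 60 mm tall in all; the point is its middle, 24 mm above its foot, at its widest height. It weighs 85 to 140 g. It stands foot down on the slatted tray. z axis: up through the neck
- onion4_center (a point): a brown onion, round, 58 mm across at its widest, with a 24 mm flat foot and a thin neck; 60 mm tall in all; the point is its middle, 24 mm above its foot, at its widest height. It weighs 85 to 140 g. It stands foot down on the slatted tray. z axis: up through the neck
- crock_in (a point): centre of the inner floor of the blue ceramic crock, which is the fixed-on bowl of a spring scale (does not lift off). Round, inner diameter 190 mm, walls 8 mm, rim 105 mm above this point. Empty, the floor is 70 mm above the table; the crock sinks straight down on its spring about 4 mm per 100 g (25 mm at most)
- scale: the grey scale: origin on the table right under the crock's axis; base 200 x 200 mm, 28 mm high; on its +x side a round dial drum, 176 mm across, 85 mm high, its axis 198 mm from the crock's axis along the scale's +x; the white dial faces up
- needle (a joint): angle of the red needle on the dial, rad: 0 with the crock empty, when it points to the crock (the scale's -x), growing clockwise seen from above, about 0.47 rad per 100 g in the crock
- needle_tip (a point): tip of the red needle, 70 mm from the dial's axis; x axis: along the needle, outward
- target: the green sector on the dial, set anew each time: origin on the dial's axis at the dial face, x axis level and pointing through the middle of the sector; it reaches 0.36 rad to either side of that; it extends from 29 to 65 mm from the dial's axis. Not to be moved
- tray: slatted ash tray, fixed, 250 x 370 mm (x, y), top 22 mm above the table; origin under its centre. Six things stand on it, at least 85 mm apart (centres)
- tomato: red tomato, 62 mm across, 45 mm high, on the tray; origin at its underside; not wanted, leave it
- garlic: white garlic bulb, 48 mm across, 52 mm high, on the tray; origin at its underside; not wanted, leave it
- canister: steel canister with push lid, 90 mm across, 130 mm high, on the table; bystander
- funnel: grey plastic funnel, mouth down, 110 mm across, 100 mm high, on the table; bystander
- server1: wooden salad server (round head), 280 mm long, lying beyond the tray; bystander
- server2: wooden salad server (flat head), 280 mm long, lying beyond the tray; bystander
- onion1: the body of that onion; origin at the centre of its foot
- onion2: the body of that onion; origin at the centre of its foot
- onion3: the body of that onion; origin at the centre of its foot
- onion4: the body of that onion; origin at the centre of its foot

How it is judged:
By the outcome, as a careful person would: the job done as asked, in the order asked, and still so for the second after the job is handed in, with the robot touching nothing.
It also fails if it takes over 66 s, if anything falls off the work surface, if the arm or the gripper's body presses on something with over 40 N, if the wrist force passes 120 N, or if a joint passes its speed limit or range.

## Working session

There is one attempt and no reset: what is moved stays moved. The work goes in short steps, Python scripts to look and compute and a tool call to move; the robot and the scene stay as the last step left them, time stands still between calls to the robot, and variables do not carry over. Pictures are saved under pics/ and viewed, at most 10 in all, crops included, and the job is handed in when it is done.

Besides the shell and the picture viewer there is one more tool, called after "Call:" in YAML: its name, and indented under it one key for each argument. jog_arm: Moves the arm, as the interface text tells. Its arguments: {"type":"object","properties":{"moves":{"type":"array","items":{"type":"array","items":{"type":"array","items":{"type":"number"}}}},"fingers":{"type":"number"},"grip_force":{"type":"number"}},"required":["moves"]}

```bash
mkdir -p pics; ls
cat > h.py <<'E'
from rig import r
import numpy as np, cv2
def K(c):
    f=240/np.tan(np.radians(c["vfov"])/2)
    return np.array([[f,0,c["cx"]],[0,f,c["cy"]],[0,0,1.]])
def pts(c,uv,z=None):
    """world points from pixels with range_z (or given z)"""
    uv=np.asarray(uv,float).reshape(-1,2)
    n=cv2.undistortPoints(uv.reshape(-1,1,2),K(c),np.array(c["dist"],float)).reshape(-1,2)
    if z is None: z=c["range_z"][uv[:,1].astype(int),uv[:,0].astype(int)]
    p=np.c_[n,np.ones(len(n))]*np.asarray(z).reshape(-1,1)
    P=np.array(c["pose"]); q=p@P[:3,:3].T+P[:3,3]
    return q[np.asarray(z).reshape(-1)>0] if np.ndim(z) else q
def maskpts(c,m):
    v,u=np.nonzero(m); return pts(c,np.c_[u,v])
E
cat > a.py <<'E'
from h import *
s=r.read_state(); print(s["time_s"],s["ee_pos"],s["orientation"],s["width"])
ims=[]
for n in ["top","side"]:
    c=r.capture(n); cv2.imwrite(f"pics/{n}0.png",c["img"]); print(n,np.array(c["pose"]).round(3).tolist(),c["vfov"])
    for l in ["onion1","tomato","garlic","scale","target","needle","tray","crock_in","canister","funnel"]:
        for d in r.silhouettes(l,c):
            if d["conf"]<.3: continue
            p=maskpts(c,d["mask"])
            if len(p)<5: continue
            zt=np.percentile(p[:,2],98); t=p[p[:,2]>np.percentile(p[:,2],90)]
            lo,hi=np.percentile(p,[2,98],axis=0)
            print(n,l,round(d["conf"],2),np.array(d["bbox"]).tolist(),len(p),"med",np.median(p,0).round(3),"lo",lo.round(3),"hi",hi.round(3),"topc",t.mean(0).round(3))
E
python3 a.py
```

```text
pics
0.0 [ 0.24751862 -0.6274383   0.21554098] [-1.86738940e-01  9.82409233e-01  7.86010580e-04 -2.24087042e-04] 0.0876677435217451
top [[-0.008, -0.999, 0.048, 0.483], [-1.0, 0.008, -0.011, -0.098], [0.011, -0.048, -0.999, 1.109], [0.0, 0.0, 0.0, 1.0]] 54.55868813522909
top onion1 0.92 [218.8, 244.8, 243.2, 270.6] 491 med [0.482 0.082 0.064] lo [0.457 0.061 0.042] hi [0.507 0.11  0.081] topc [0.482 0.085 0.078]
top onion1 0.88 [120.4, 264.5, 144.9, 287.0] 466 med [0.444 0.305 0.064] lo [0.419 0.285 0.045] hi [0.467 0.332 0.081] topc [0.443 0.312 0.077]
top onion1 0.78 [212.2, 201.9, 236.0, 227.9] 471 med [0.583 0.097 0.064] lo [0.559 0.075 0.048] hi [0.61  0.123 0.082] topc [0.585 0.099 0.078]
top onion1 0.68 [430.5, 310.5, 484.5, 356.4] 1830 med [ 0.315 -0.416  0.117] lo [ 0.272 -0.467  0.008] hi [ 0.353 -0.385  0.13 ] topc [ 0.309 -0.427  0.125]
top onion1 0.58 [170.7, 205.8, 188.2, 235.0] 475 med [0.567 0.2   0.064] lo [0.542 0.18  0.046] hi [0.592 0.229 0.082] topc [0.568 0.204 0.078]
top tomato 0.91 [173.7, 254.8, 195.6, 278.3] 545 med [0.458 0.187 0.063] lo [0.43  0.164 0.023]
[... 3274 characters left out ...]
.09 ] lo [ 0.678 -0.24   0.086] hi [ 0.693 -0.227  0.094] topc [ 0.682 -0.233  0.094]
side tray 0.78 [193.2, 275.4, 353.3, 447.7] 11814 med [0.511 0.245 0.02 ] lo [ 0.383  0.034 -0.003] hi [0.636 0.39  0.025] topc [0.507 0.23  0.025]
side canister 0.97 [433.2, 172.7, 461.9, 224.8] 1195 med [ 0.31  -0.392  0.086] lo [ 0.268 -0.462 -0.002] hi [ 0.349 -0.38   0.129] topc [ 0.299 -0.35   0.181]
side canister 0.33 [179.5, 240.9, 249.4, 316.6] 826 med [0.779 0.044 0.007] lo [ 0.75  -0.028  0.001] hi [0.799 0.24  0.011] topc [0.777 0.068 0.011]
side funnel 0.68 [403.9, 149.2, 432.0, 193.1] 622 med [ 0.431 -0.51   0.032] lo [ 0.397 -0.584 -0.003] hi [ 0.481 -0.331  0.173] topc [ 0.434 -0.45   0.123]
```

View pics/top0.png

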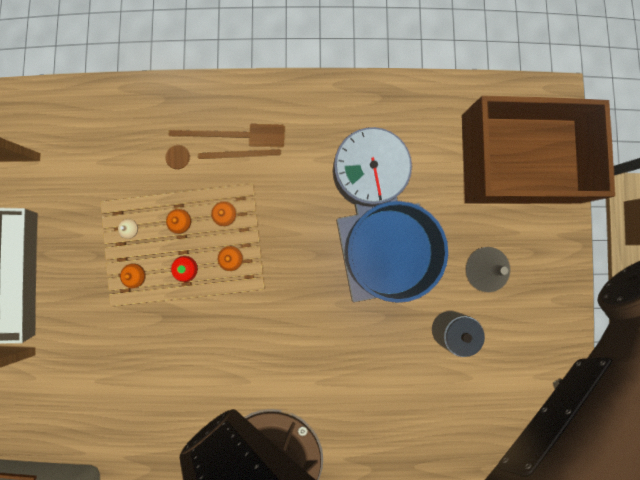

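```bash
cat > dial.py <<'E'
from h import *
import sys
from scipy.optimize import least_squares
def circ(p):
    return least_squares(lambda x:np.hypot(*(p-x[:2]).T)-x[2],[*p.mean(0),.05],loss="soft_l1",f_scale=.002).x
def geom(c):
    v,u=np.mgrid[0:480,0:640]; return pts(c,np.c_[u.ravel(),v.ravel()],np.maximum(c["range_z"].ravel(),1e-6)).reshape(480,640,3)
if __name__=="__main__":
    c=r.capture("top"); G=geom(c)
    x,y,z=G[...,0],G[...,1],G[...,2]
    R=(x>.36)&(x<.62)&(y<-.13)&(y>-.42)
    rim=G[R&(z>.168)&(z<.185)][:,:2]; print("rim",len(rim),circ(rim))
    fl=G[R&(np.hypot(x-.493,y+.27)<.06)]; print("floor",np.median(fl[:,2]))
    D=(x>.59)&(x<.8)&(y<-.13)&(y>-.36)&(z>.07)&(z<.1)
    p=G[D][:,:2]; h=cv2.convexHull((p*1e5).astype(np.int32)).reshape(-1,2)/1e5
    print("dial",len(p),circ(h),np.median(G[D][:,2]))
    im=c["img"].astype(int); b,g,rr=im[...,0],im[...,1],im[...,2]
    print("green",G[D&(g>rr+25)&(g>b+25)].mean(0)); print("red",G[D&(rr>g+50)&(rr>b+50)].round(3)[:,:2].tolist())
    k=c["img"][120:312,325:453]; cv2.imwrite("pics/dial0.png",cv2.resize(k,None,fx=3,fy=3,interpolation=cv2.INTER_CUBIC))
E
python3 dial.py
```

```text
rim 1292 [ 0.4935863  -0.27382129  0.0984087 ]
floor 0.07008647929057654
dial 4706 [ 0.68794693 -0.2394505   0.08746961] 0.08469934684432212
green [ 0.67192838 -0.19605389  0.08623269]
red [[0.705, -0.237], [0.704, -0.239], [0.701, -0.234], [0.702, -0.237], [0.702, -0.239], [0.699, -0.234], [0.699, -0.236], [0.699, -0.239], [0.7, -0.241], [0.698, -0.239], [0.678, -0.238], [0.678, -0.24], [0.678, -0.242], [0.68, -0.245], [0.678, -0.239], [0.676, -0.24], [0.677, -0.243], [0.678, -0.246], [0.675, -0.24], [0.674, -0.242], [0.674, -0.245], [0.672, -0.241], [0.672, -0.242], [0.672, -0.245], [0.67, -0.24], [0.67, -0.242], [0.67, -0.245], [0.667, -0.24], [0.668, -0.242], [0.668, -0.245], [0.669, -0.248], [0.666, -0.241], [0.665, -0.242], [0.666, -0.245], [0.666, -0.247], [0.663, -0.242], [0.663, -0.245], [0.663, -0.247], [0.661, -0.242], [0.661, -0.244], [0.659, -0.242], [0.659, -0.245], [0.659, -0.247], [0.656, -0.242], [0.656, -0.244], [0.656, -0.247], [0.657, -0.25], [0.655, -0.243], [0.655, -0.245], [0.654, -0.246], [0.654, -0.249], [0.652, -0.244], [0.652, -0.246], [0.651, -0.248], [0.65, -0.244], [0.65, -0.247], [0.65, -0.249], [0.647, -0.244], [0.647, -0.246], [0.647, -0.249], [0.645, -0.244], [0.645, -0.246], [0.646, -0.249], [0.644, -0.245], [0.643, -0.246], [0.643, -0.248], [0.643, -0.251], [0.641, -0.246], [0.641, -0.248], [0.641, -0.251], [0.638, -0.246], [0.639, -0.249], [0.638, -0.251], [0.636, -0.246], [0.636, -0.248], [0.636, -0.251], [0.634, -0.246], [0.634, -0.249], [0.634, -0.25], [0.633, -0.247], [0.632, -0.248], [0.632, -0.251], [0.631, -0.252], [0.63, -0.249], [0.629, -0.25], [0.63, -0.253], [0.627, -0.248], [0.627, -0.25], [0.628, -0.253], [0.625, -0.248], [0.625, -0.25], [0.625, -0.253], [0.623, -0.248], [0.623, -0.25], [0.623, -0.252], [0.621, -0.249], [0.621, -0.251], [0.62, -0.252], [0.619, -0.251], [0.619, -0.253]]
```

The top picture shows the tray with the onions at pixels (230,258), (224,213), (178,221) and (132,275), the tomato at (183,269) and the garlic at (128,229). The crock is at (396,251), the dial at (373,165) and the green sector at (354,174).

The gripper body can't enter the crock, since it is 193 mm long and the crock is 190 mm across. It has to stay above the rim, so the onions must be held by the neck. I'll move over the tray and measure the necks with the wrist camera.

Call:
jog_arm:
  moves:
    - [[0,0,-42,0],[0,0,-43,0],[-40,44,0,0],[-40,44,0,0],[-40,44,0,0]]
  fingers: 0.57
  grip_force: 15

```text
time_s: 1.78
ee_pos: [0.3112, -0.4595, 0.3014]
orientation: [-0.186, 0.982, -0.0, 0.0]
wrist_force: [1.6, 0.2, 0.9]
width: 0.0506
grip_force: 0.0
```

Call:
jog_arm:
  moves:
    - [[-40,44,0,0],[-40,44,0,0],[-40,44,0,0],[-40,44,0,0],[-40,44,0,0]]

```text
time_s: 2.4
ee_pos: [0.4165, -0.1812, 0.302]
orientation: [-0.187, 0.982, -0.0, 0.001]
wrist_force: [1.2, 0.2, -0.2]
width: 0.0504
grip_force: 0.0
```

Call:
jog_arm:
  moves:
    - [[-40,44,0,0],[-40,44,0,0],[-40,44,0,0],[-40,44,0,0],[-30,30,0,0]]

```text
time_s: 3.02
ee_pos: [0.5178, 0.0808, 0.3017]
orientation: [-0.188, 0.982, 0.0, 0.0]
wrist_force: [0.7, -0.7, -0.4]
width: 0.0501
grip_force: 0.0
```

```bash
cat > w.py <<'E'
from h import *
import sys
name=sys.argv[1]
s=r.read_state(); print(s["time_s"],s["ee_pos"].round(4) if hasattr(s["ee_pos"],'round') else s["ee_pos"],s["orientation"],s["width"],s["wrist_force"])
c=r.capture("wrist"); cv2.imwrite(f"pics/{name}.png",c["img"]); print(np.array(c["pose"]).round(3).tolist(),c["vfov"])
for d in r.silhouettes("onion1",c):
    if d["conf"]<.3: continue
    p=maskpts(c,d["mask"]); 
    if len(p)<50: continue
    zt=p[:,2].max()
    print(round(d["conf"],2),d["bbox"],len(p))
    for lo in np.arange(.040,.09,.004):
        q=p[(p[:,2]>=lo)&(p[:,2]<lo+.004)]
        if len(q)>3: print("  z",lo.round(3),len(q),"mid",((q.max(0)+q.min(0))/2)[:2].round(4),"ext",(q.max(0)-q.min(0))[:2].round(4),"mean",q.mean(0)[:2].round(4))
E
python3 w.py w1
```

```text
3.025 [0.5178 0.0808 0.3017] [-1.87540117e-01  9.82256902e-01  1.09732790e-04  2.66334537e-04] 0.050109495509503166 [ 0.68068461 -0.71639837 -0.36895114]
[[-0.37, 0.89, 0.267, 0.446], [0.929, 0.354, 0.108, 0.052], [0.002, 0.288, -0.958, 0.47], [0.0, 0.0, 0.0, 1.0]] 67.22128872153712
0.87 [316.1, 143.8, 366.4, 195.9] 1894
  z 0.044 4 mid [0.456 0.075] ext [0.0031 0.005 ] mean [0.4555 0.0754]
  z 0.048 47 mid [0.4811 0.0881] ext [0.0565 0.0558] mean [0.4691 0.0837]
  z 0.052 218 mid [0.481  0.0885] ext [0.0559 0.0555] mean [0.478  0.0857]
  z 0.056 223 mid [0.4811 0.0884] ext [0.052  0.0517] mean [0.4774 0.0855]
  z 0.06 319 mid [0.4812 0.0886] ext [0.0483 0.0475] mean [0.4798 0.0872]
  z 0.064 505 mid [0.4812 0.0881] ext [0.0434 0.0429] mean [0.4802 0.0879]
  z 0.068 353 mid [0.4809 0.0889] ext [0.0326 0.0313] mean [0.4812 0.0881]
  z 0.072 100 mid [0.4811 0.0876] ext [0.0202 0.0198] mean [0.4798 0.0877]
  z 0.076 36 mid [0.4808 0.0884] ext [0.0131 0.0131] mean [0.4799 0.0883]
  z 0.08 87 mid [0.481  0.0883] ext [0.0112 0.0112] mean [0.4811 0.0882]
0.74 [377.3, 248.3, 424.0, 287.1] 12
[... 1791 characters left out ...]
.048 130 mid [0.4424 0.3066] ext [0.056  0.0422] mean [0.4419 0.2945]
  z 0.052 177 mid [0.4423 0.31  ] ext [0.055  0.0477] mean [0.4417 0.2972]
  z 0.056 213 mid [0.4423 0.3083] ext [0.0525 0.0409] mean [0.4426 0.2998]
  z 0.06 251 mid [0.4419 0.312 ] ext [0.048  0.0434] mean [0.4417 0.3032]
  z 0.064 398 mid [0.4421 0.3134] ext [0.0424 0.042 ] mean [0.4424 0.3096]
  z 0.068 293 mid [0.4423 0.3141] ext [0.0343 0.0329] mean [0.442 0.312]
  z 0.072 95 mid [0.4423 0.3126] ext [0.0201 0.0185] mean [0.442  0.3106]
  z 0.076 47 mid [0.4423 0.3123] ext [0.0135 0.0105] mean [0.4425 0.3113]
  z 0.08 61 mid [0.4422 0.314 ] ext [0.0101 0.0103] mean [0.442  0.3138]
0.48 [343.1, 354.9, 380.2, 373.3] 498
```

```bash
cat > p.py <<'E'
from h import *
c=r.capture("wrist"); v,u=np.mgrid[130:300,280:440]
G=pts(c,np.c_[u.ravel(),v.ravel()])
for X in [(.481,.0883),(.584,.1035)]:
    d=np.hypot(*(G[:,:2]-X).T); q=G[d<.02]; d=d[d<.02]
    print([(int(z*1e3),(d[(q[:,2]>=z)&(q[:,2]<z+.001)].mean()*1e3).round(1) if ((q[:,2]>=z)&(q[:,2]<z+.001)).any() else None) for z in np.arange(.064,.086,.001)])
k=c["img"][120:300,270:450]; cv2.imwrite("pics/neck.png",cv2.resize(k,None,fx=3,fy=3,interpolation=cv2.INTER_CUBIC))
E
python3 p.py
```

```text
[(64, np.float64(19.1)), (65, np.float64(18.4)), (66, np.float64(17.1)), (67, np.float64(15.8)), (68, np.float64(14.1)), (69, np.float64(12.8)), (70, np.float64(11.3)), (71, np.float64(9.9)), (72, np.float64(9.1)), (73, np.float64(8.3)), (74, np.float64(7.5)), (75, np.float64(7.1)), (76, np.float64(6.6)), (77, np.float64(6.6)), (78, np.float64(6.0)), (79, np.float64(5.6)), (80, np.float64(5.0)), (81, np.float64(4.5)), (82, np.float64(3.1)), (83, np.float64(2.7)), (84, None), (85, None)]
[(64, np.float64(19.0)), (65, np.float64(18.4)), (66, np.float64(17.2)), (67, np.float64(15.6)), (68, np.float64(14.1)), (69, np.float64(12.8)), (70, np.float64(11.1)), (71, np.float64(10.1)), (72, np.float64(9.0)), (73, np.float64(7.7)), (74, np.float64(7.2)), (75, np.float64(7.2)), (76, np.float64(6.7)), (77, np.float64(6.1)), (78, np.float64(6.0)), (79, np.float64(5.4)), (80, np.float64(5.3)), (81, np.float64(3.8)), (82, np.float64(3.0)), (83, np.float64(2.6)), (84, None), (85, None)]
```

View pics/neck.png

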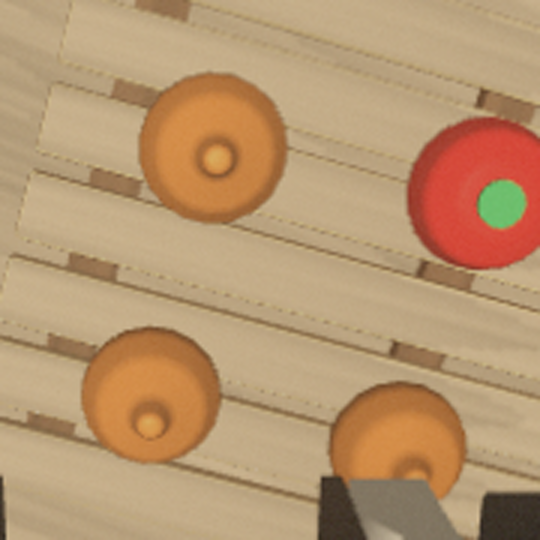

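The crop shows A's neck at (217,158) and B's at (150,424). The necks are about 12–14 mm across, from z≈0.073 to 0.083. I'll grip A with the fingertips at z≈0.073.

Call:
jog_arm:
  moves:
    - [[31.5,20.5,0,0],[0,0,60,0],[0,0,60,0],[0,0,50,0],[0,0,0,0]]

```text
time_s: 3.8
ee_pos: [0.478, 0.0838, 0.129]
orientation: [-0.186, 0.983, -0.001, -0.003]
wrist_force: [0.9, -0.5, 0.4]
width: 0.0499
grip_force: 0.0
```

```bash
cat > d.py <<'E'
# tool-frame delta to world target x y z
from h import *
import sys
from scipy.spatial.transform import Rotation as Ro
s=r.read_state(); p=np.array(s["ee_pos"]); t=np.array([float(a) for a in sys.argv[1:4]])
print(round(s["time_s"],2),p.round(4),"w",round(s["width"],4),"gf",s["grip_force"],"F",np.round(s["wrist_force"],2),"delta mm",(Ro.from_quat(s["orientation"]).inv().apply(t-p)*1e3).round(1))
E
python3 d.py .481 .0883 .095
```

```text
3.8 [0.478  0.0838 0.129 ] w 0.0499 gf 0.0 F [ 0.91 -0.55  0.45] delta mm [-4.7  3.1 34. ]
```

Call:
jog_arm:
  moves:
    - [[0,0,0,0],[0,0,0,0]]

```text
time_s: 4.05
ee_pos: [0.482, 0.0864, 0.1338]
orientation: [-0.187, 0.982, 0.001, 0.002]
wrist_force: [-0.2, 0.2, -0.5]
width: 0.0501
grip_force: 0.0
```

```bash
python3 d.py .481 .0883 .095
```

```text
4.05 [0.482  0.0864 0.1338] w 0.0501 gf 0.0 F [-0.22  0.16 -0.46] delta mm [ 0.4  2.1 38.8]
```

Call:
jog_arm:
  moves:
    - [[0,2,14,0],[0,0,14,0],[0,0,10,0],[0,0,0,0],[0,0,0,0]]

```text
time_s: 4.68
ee_pos: [0.4799, 0.0878, 0.0935]
orientation: [-0.187, 0.982, -0.0, -0.0]
wrist_force: [0.4, -0.0, 0.0]
width: 0.0499
grip_force: 0.0
```

```bash
python3 d.py .481 .0883 .095
```

```text
4.67 [0.4799 0.0878 0.0935] w 0.0499 gf 0.0 F [ 0.42 -0.05  0.02] delta mm [-1.2  0.1 -1.5]
```

Call:
jog_arm:
  moves:
    - [[-1,0,-1.5,0],[0,0,0,0],[0,0,0,0],[0,0,0,0]]
  fingers: 0
  grip_force: 20

```text
time_s: 5.18
ee_pos: [0.4807, 0.0881, 0.095]
orientation: [-0.187, 0.982, 0.0, 0.0]
wrist_force: [-0.3, -0.1, -0.6]
width: 0.0157
grip_force: 0.0
```

Call:
jog_arm:
  moves:
    - [[0,0,0,0],[0,0,0,0],[0,0,0,0]]

```text
time_s: 5.55
ee_pos: [0.4807, 0.0881, 0.0949]
orientation: [-0.187, 0.982, 0.0, -0.0]
wrist_force: [-0.4, 0.5, -0.3]
width: 0.0005
grip_force: 0.0
```

```bash
cat > s.py <<'E'
from h import *
c=r.capture("wrist"); cv2.imwrite("pics/miss.png",c["img"])
c=r.capture("side"); k=c["img"][270:340,250:340];
E
python3 s.py
```

```text
(no output)
```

View pics/miss.png

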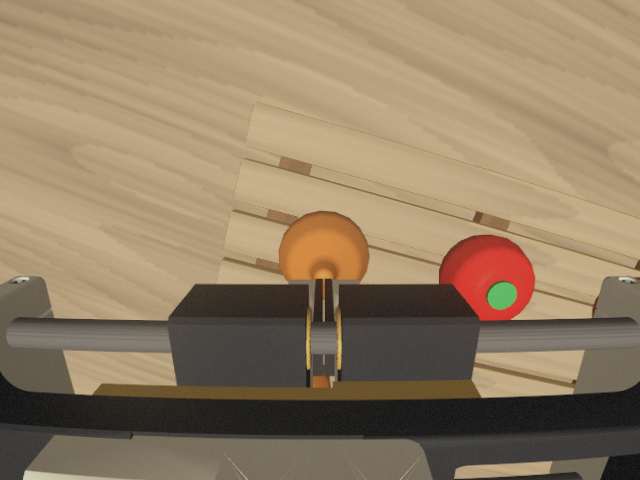

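```bash
cat > s.py <<'E'
from h import *
c=r.capture("wrist"); s=r.read_state(); p=np.array(s["ee_pos"])
P=np.linalg.inv(np.array(c["pose"]))
def proj(X): return cv2.projectPoints(np.array([X],float),cv2.Rodrigues(P[:3,:3])[0],P[:3,3],K(c),np.array(c["dist"],float))[0].ravel().round(1)
print(p,"tip",proj(p-[0,0,.022]),"tcp",proj(p),"neck?",proj([.481,.0883,.082]))
v,u=np.mgrid[200:300,270:380]; im=c["img"].astype(int)[200:300,270:380]
m=(im[...,2]>120)&(im[...,2]-im[...,0]>80)&(im[...,2]-im[...,1]<120)
G=pts(c,np.c_[u[m],v[m]])
for z in np.arange(.044,.086,.002):
    q=G[(G[:,2]>=z)&(G[:,2]<z+.002)]
    if len(q)>5: print(z.round(3),len(q),q.min(0)[:2].round(4),q.max(0)[:2].round(4),q.mean(0)[:2].round(4))
from scipy.optimize import least_squares
q=G[(G[:,2]<.064)]
f=least_squares(lambda x:np.linalg.norm(q-x[:3],axis=1)-.029,[.481,.088,.046],loss="soft_l1",f_scale=.001); print("sphere",f.x.round(4),f.cost)
E
python3 s.py
```

```text
[0.48069828 0.08808693 0.09494702] tip [323.9 270.2] tcp [324.  286.4] neck? [324.1 277. ]
0.046 33 [0.4532 0.0596] [0.48   0.0906] [0.4639 0.0688]
0.048 96 [0.453  0.0597] [0.4863 0.1062] [0.4601 0.0773]
0.05 188 [0.4528 0.0599] [0.5023 0.1139] [0.4645 0.0791]
0.052 271 [0.453  0.0604] [0.5021 0.1155] [0.466  0.0809]
0.054 324 [0.4542 0.0613] [0.5032 0.1153] [0.4672 0.0833]
0.056 332 [0.4553 0.0623] [0.502  0.1139] [0.4685 0.0823]
0.058 312 [0.4562 0.0635] [0.5    0.1131] [0.4687 0.0824]
0.06 351 [0.4574 0.0647] [0.4984 0.1119] [0.4688 0.0838]
0.062 470 [0.4588 0.0656] [0.5015 0.1108] [0.471  0.0838]
0.064 599 [0.4597 0.0669] [0.5004 0.109 ] [0.4724 0.0851]
0.066 615 [0.4623 0.0694] [0.4991 0.1075] [0.4742 0.0852]
0.068 536 [0.4647 0.072 ] [0.4952 0.1043] [0.4755 0.0858]
0.07 361 [0.469  0.0755] [0.4929 0.1018] [0.4774 0.0869]
0.072 184 [0.4705 0.0786] [0.4889 0.0985] [0.4777 0.0865]
0.074 100 [0.4733 0.0802] [0.4878 0.0956] [0.4777 0.0864]
0.076 75 [0.4745 0.0814] [0.4864 0.0951] [0.4775 0.0868]
0.078 76 [0.4746 0.0821] [0.4869 0.094 ] [0.478  0.0869]
0.08 123 [0.4759 0.0823] [0.4868 0.0938] [0.4795 0.0874]
0.082 87 [0.4767 0.083 ] [0.4856 0.0928] [0.4798 0.0877]
sphere [0.4816 0.0883 0.0433] 0.0002279404466559675
```

```bash
cat > s.py <<'E'
from h import *
c=r.capture("wrist")
for v in range(272,330,4):
    print(v,[pts(c,[[u,v]])[0].round(3).tolist()+c["img"][v,u].tolist() for u in (310,318,324,332,338)])
k=c["img"][200:400,220:440]; cv2.imwrite("pics/crop2.png",cv2.resize(k,None,fx=3,fy=3,interpolation=cv2.INTER_CUBIC))
E
python3 s.py
```

```text
272 [[0.485, 0.081, 0.073, 51, 109, 172], [0.479, 0.084, 0.082, 64, 134, 206], [0.478, 0.087, 0.083, 75, 149, 209], [0.477, 0.091, 0.08, 44, 93, 155], [0.479, 0.096, 0.074, 53, 105, 171]]
276 [[0.487, 0.082, 0.073, 55, 114, 183], [0.482, 0.085, 0.082, 74, 152, 212], [0.48, 0.088, 0.083, 79, 156, 214], [0.479, 0.092, 0.082, 58, 116, 183], [0.482, 0.097, 0.072, 54, 111, 177]]
280 [[0.473, 0.078, 0.111, 92, 112, 126], [0.473, 0.082, 0.107, 30, 41, 60], [0.483, 0.089, 0.082, 54, 113, 171], [0.481, 0.093, 0.081, 62, 94, 131], [0.469, 0.09, 0.111, 92, 112, 126]]
284 [[0.473, 0.078, 0.115, 93, 114, 126], [0.473, 0.082, 0.112, 32, 47, 61], [0.485, 0.09, 0.082, 52, 103, 163], [0.487, 0.096, 0.072, 65, 87, 112], [0.468, 0.09, 0.116, 90, 110, 122]]
288 [[0.473, 0.079, 0.119, 95, 115, 128], [0.473, 0.082, 0.116, 32, 43, 60], [0.492, 0.093, 0.071, 47, 96, 157], [0.471, 0.088, 0.115, 59, 75, 87], [0.469, 0.09, 0.118, 87, 105, 119]]
292 [[0.473, 0.078, 0.124, 95, 113, 128], [0.474, 0.082, 0.12, 35, 45, 59], [0.495, 0.094, 0.068, 51, 99, 157], [0.471, 0.088, 0.121, 51, 63, 79], [0.469, 0.09, 0.124, 
[... 974 characters left out ...]
 111], [0.474, 0.083, 0.141, 25, 27, 41], [0.534, 0.109, 0.023, 99, 129, 149], [0.471, 0.087, 0.141, 27, 35, 42], [0.448, 0.078, 0.187, 62, 116, 148]]
320 [[0.451, 0.072, 0.187, 52, 93, 119], [0.473, 0.083, 0.144, 30, 33, 45], [0.537, 0.111, 0.023, 98, 129, 148], [0.472, 0.088, 0.144, 28, 34, 44], [0.448, 0.078, 0.189, 72, 133, 166]]
324 [[0.451, 0.073, 0.189, 51, 90, 115], [0.452, 0.075, 0.185, 47, 54, 64], [0.452, 0.076, 0.185, 48, 54, 61], [0.451, 0.078, 0.185, 47, 54, 59], [0.448, 0.078, 0.189, 81, 142, 178]]
328 [[0.451, 0.073, 0.19, 57, 95, 121], [0.452, 0.075, 0.187, 74, 83, 86], [0.452, 0.076, 0.187, 77, 85, 90], [0.451, 0.078, 0.187, 73, 80, 87], [0.449, 0.079, 0.189, 83, 149, 184]]
```

View pics/crop2.png

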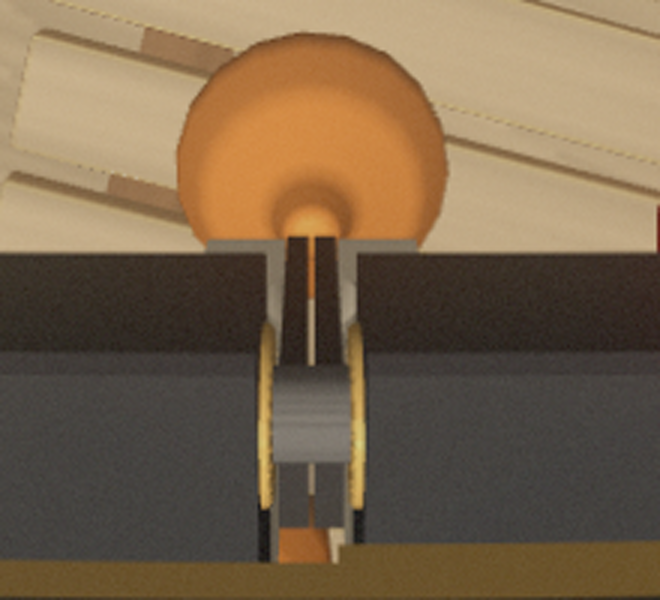

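```bash
cat > s.py <<'E'
from h import *
c=r.capture("side"); s=r.read_state(); p=np.array(s["ee_pos"])
P=np.linalg.inv(np.array(c["pose"]))
def proj(X): return cv2.projectPoints(np.array([X],float),cv2.Rodrigues(P[:3,:3])[0],P[:3,3],K(c),np.array(c["dist"],float))[0].ravel().round(1)
for z in (.073,.095,.107,.14): print(z,proj([.4807,.0881,z]))
u0,v0=proj([.4807,.0881,.095]).astype(int)
k=c["img"][v0-70:v0+50,u0-80:u0+80]; cv2.imwrite("pics/side1.png",cv2.resize(k,None,fx=5,fy=5,interpolation=cv2.INTER_CUBIC))
print(u0-80,v0-70)
E
python3 s.py
```

```text
0.073 [314.5 304.8]
0.095 [314.5 300. ]
0.107 [314.5 297.3]
0.14 [314.5 289.7]
234 230
```

View pics/side1.png

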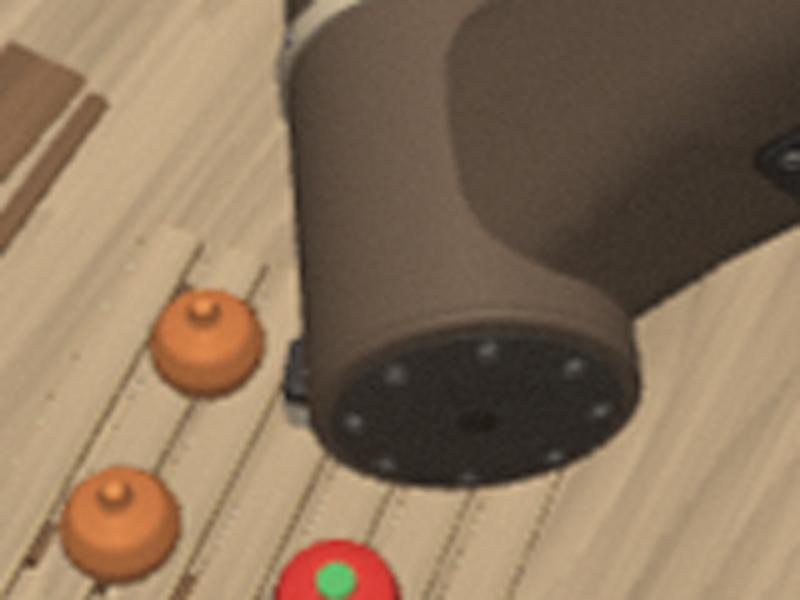

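Call:
jog_arm:
  moves:
    - [[0,0,0,0],[0,0,0,0],[0,0,0,0]]
  fingers: 0.35

```text
time_s: 6.18
ee_pos: [0.4807, 0.0881, 0.095]
orientation: [-0.187, 0.982, -0.0, 0.0]
wrist_force: [0.5, 0.3, -0.1]
width: 0.0252
grip_force: 0.0
```

```bash
cat > t.py <<'E'
from h import *
s=r.read_state(); p=np.array(s["ee_pos"]); print(s["time_s"],p.round(4),s["width"])
c=r.capture("wrist"); v,u=np.mgrid[150:400,150:490]
G=pts(c,np.c_[u.ravel(),v.ravel()],np.maximum(c["range_z"][150:400,150:490].ravel(),1e-6)).reshape(v.shape+(3,))
from scipy.spatial.transform import Rotation as Ro
L=Ro.from_quat(s["orientation"]).inv().apply((G-p).reshape(-1,3)).reshape(G.shape)*1e3
# per column of tool y: max tool z among points near finger x (tool x in 4..14) 
for y in range(-60,61,6):
    m=(L[...,1]>y)&(L[...,1]<=y+6)&(L[...,0]>3)&(L[...,0]<16)&(G[...,2]>p[2]-.012)
    if m.any(): print(y,m.sum(),"zmax",L[...,2][m].max().round(1),"zmin",L[...,2][m].min().round(1),"x",L[...,0][m].mean().round(1))
cv2.imwrite("pics/t.png",c["img"])
E
python3 t.py
```

```text
6.175 [0.4807 0.0881 0.095 ] 0.025151028420283668
-30 133 zmax -14.8 zmin -38.9 x 10.4
-24 571 zmax -14.4 zmin -53.0 x 10.1
-18 947 zmax -10.4 zmin -94.4 x 9.1
0 1 zmax 11.5 zmin 11.5 x 3.2
12 1023 zmax -9.8 zmin -91.7 x 9.1
18 532 zmax -15.0 zmin -53.3 x 10.4
24 93 zmax -14.8 zmin -33.2 x 10.4
```

View pics/t.png

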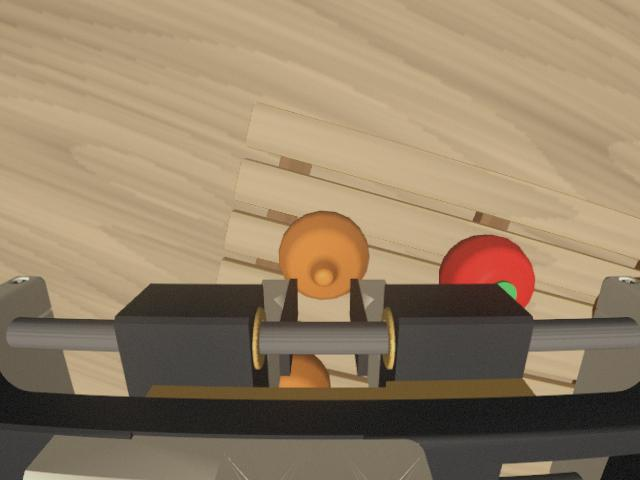

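The picture shows the fingertips at about (275,280) and (370,280), clearly above the neck at (324,275). By range they stand about 10 mm behind the reported TCP, not 22 mm ahead of it. The fingers also shut on nothing. So I'll trust the camera and go down in steps, watching force and width.

Call:
jog_arm:
  moves:
    - [[0,0,7,0],[0,0,7,0],[0,0,4,0],[0,0,0,0],[0,0,0,0]]
  fingers: 0.5

```text
time_s: 6.85
ee_pos: [0.4808, 0.0881, 0.077]
orientation: [-0.187, 0.982, -0.0, 0.0]
wrist_force: [0.5, -0.3, -0.4]
width: 0.0438
grip_force: 0.0
```

```bash
python3 t.py; python3 d.py .4812 .0883 .065
```

```text
6.85 [0.4808 0.0881 0.077 ] 0.04377866368383362
-42 139 zmax -15.4 zmin -44.2 x 10.4
-36 574 zmax -14.9 zmin -53.3 x 10.5
-30 1177 zmax -10.2 zmin -94.2 x 9.7
-24 334 zmax 12.0 zmin -50.7 x 7.5
-18 180 zmax 12.0 zmin 7.1 x 7.6
-12 296 zmax 12.0 zmin 1.2 x 9.2
-6 392 zmax 11.4 zmin -6.7 x 8.8
0 387 zmax 11.7 zmin -6.0 x 9.0
6 298 zmax 12.0 zmin 2.0 x 9.3
12 171 zmax 12.0 zmin 7.4 x 7.5
18 393 zmax 11.9 zmin -50.2 x 7.8
24 1159 zmax -10.8 zmin -93.9 x 9.9
30 548 zmax -15.1 zmin -53.0 x 10.5
36 75 zmax -15.4 zmin -41.5 x 10.5
6.9 [0.4808 0.0882 0.0771] w 0.0438 gf 0.0 F [-1.02 -0.34  0.03] delta mm [-0.4 -0.  12.1]
```

Call:
jog_arm:
  moves:
    - [[0,0,5,0],[0,0,5,0],[0,0,3,0],[0,0,0,0],[0,0,0,0]]

```text
time_s: 7.52
ee_pos: [0.4808, 0.0881, 0.064]
orientation: [-0.187, 0.982, 0.0, 0.0]
wrist_force: [-0.3, -0.1, 0.2]
width: 0.0437
grip_force: 0.0
```

Call:
jog_arm:
  moves:
    - [[0,0,0,0],[0,0,0,0],[0,0,0,0],[0,0,0,0]]
  fingers: 0
  grip_force: 20

```text
time_s: 8.02
ee_pos: [0.4807, 0.0881, 0.064]
orientation: [-0.187, 0.982, 0.0, 0.0]
wrist_force: [-0.7, -0.2, 0.4]
width: 0.0093
grip_force: 0.0
```

```bash
python3 d.py .4812 .0883 .064
```

```text
8.03 [0.4807 0.0881 0.064 ] w 0.0093 gf 0.0 F [-0.69 -0.19  0.39] delta mm [-0.5  0.   0. ]
```

Call:
jog_arm:
  moves:
    - [[0,0,0,0],[0,0,0,0]]

```text
time_s: 8.28
ee_pos: [0.4807, 0.0881, 0.064]
orientation: [-0.187, 0.982, -0.0, -0.0]
wrist_force: [0.3, -0.6, 0.8]
width: 0.0006
grip_force: 0.0
```

```bash
python3 d.py .4812 .0883 .064; python3 t.py
```

```text
8.28 [0.4807 0.0881 0.064 ] w 0.0006 gf 0.0 F [ 0.33 -0.61  0.76] delta mm [-0.6  0.  -0. ]
8.275 [0.4807 0.0881 0.064 ] 0.0006448708697118171
-30 79 zmax 12.0 zmin 4.4 x 7.2
-24 303 zmax 11.5 zmin -2.3 x 9.5
-18 305 zmax 5.0 zmin -20.6 x 10.8
-12 356 zmax 1.6 zmin -41.3 x 10.9
-6 853 zmax -1.6 zmin -91.0 x 9.7
0 815 zmax -1.5 zmin -90.4 x 9.9
6 320 zmax 0.8 zmin -24.5 x 11.1
12 308 zmax 5.6 zmin -19.8 x 10.6
18 282 zmax 11.8 zmin -2.1 x 9.6
24 65 zmax 12.0 zmin 5.7 x 6.9
```

View pics/t.png

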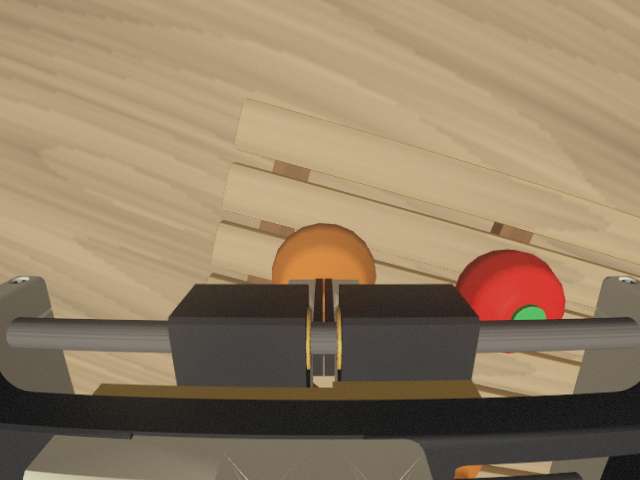

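```bash
cat > q.py <<'E'
from h import *
from scipy.spatial.transform import Rotation as Ro
s=r.read_state(); p=np.array(s["ee_pos"]); R=Ro.from_quat(s["orientation"])
c=r.capture("wrist"); P=np.array(c["pose"])
print("cam in tool",(R.inv().apply(P[:3,3]-p)*1e3).round(1),"axis",R.inv().apply(P[:3,2]).round(3), c["dist"], c["cx"],c["cy"])
for u in (60,200,260,300,311,318,324):
    print(u,[(v,*(R.inv().apply(pts(c,[[u,v]])[0]-p)*1e3).round(0).astype(int).tolist()) for v in (262,270,276,280,284,288,296,310,330,360,395,420,460) if c["range_z"][v,u]>0])
P2=np.linalg.inv(P)
for X in ([0,0,22],[9.5,0,22],[-9.5,0,22],[9.5,0,-11],[0,0,0]):
    print(X,cv2.projectPoints((R.apply(np.array(X)/1e3)+p).reshape(1,3),cv2.Rodrigues(P2[:3,:3])[0],P2[:3,3],K(c),np.array(c["dist"],float))[0].ravel().round(1))
E
python3 q.py
```

```text
cam in tool [  77.3   -0.7 -168.7] axis [-0.287  0.002  0.958] [-0.06715416  0.          0.          0.          0.        ] 323.33453054933284 236.38371879150142
60 [(262, -12, -189, 64), (270, -18, -189, 63), (276, -22, -190, 63), (280, -26, -192, 64), (284, -28, -191, 63), (288, -32, -193, 63), (296, -39, -195, 64), (310, -50, -197, 63), (330, 30, -66, -93), (360, 11, -81, -79), (395, 24, -56, -109), (420, 25, -51, -117), (460, 23, -46, -124)]
200 [(262, -11, -85, 63), (270, -17, -86, 64), (276, -22, -87, 64), (280, -24, -87, 64), (284, 38, -33, -82), (288, 38, -32, -84), (296, 37, -31, -88), (310, 38, -28, -96), (330, 36, -27, -101), (360, 28, -28, -100), (395, 23, -27, -106), (420, 25, -24, -115), (460, 23, -22, -123)]
260 [(262, -2, -40, 42), (270, -7, -40, 40), (276, -12, -40, 42), (280, -19, -42, 52), (284, 38, -17, -82), (288, 38, -17, -85), (296, 37, -16, -87), (310, 38, -15, -96), (330, 36, -14, -100), (360, 28, -15, -100), (395, 22, -14, -105), (420, 25, -13, -115), (460, 25, -11, -124)]
300 [(262, 14, -12, -2), (270, 10, -12, -4), (276, 8, -12, -5), (280, 10, -11, -15), 
[... 385 characters left out ...]
 (395, 22, -3, -105), (420, 25, -3, -115), (460, 25, -3, -124)]
318 [(262, 15, -3, -3), (270, 11, -3, -5), (276, 8, -3, -6), (280, 9, -3, -13), (284, 9, -3, -17), (288, 9, -3, -21), (296, 9, -3, -30), (310, 9, -3, -41), (330, 31, -2, -93), (360, -3, -2, -57), (395, 23, -2, -105), (420, 25, -2, -114), (460, 26, -1, -124)]
324 [(262, 14, 0, -2), (270, 11, 0, -5), (276, 9, 0, -8), (280, 7, 0, -9), (284, 6, 0, -11), (288, 5, 0, -13), (296, 3, 0, -17), (310, -3, 0, -19), (330, 30, 0, -92), (360, -74, 0, 41), (395, 22, 0, -104), (420, 26, 0, -116), (460, 25, 0, -124)]
[0, 0, 22] [323.9 270.2]
[9.5, 0, 22] [323.9 254.4]
[-9.5, 0, 22] [323.9 285.6]
[9.5, 0, -11] [324.2 277.8]
[0, 0, 0] [324.  286.5]
```

Call:
jog_arm:
  moves:
    - [[0,0,0,0],[0,0,0,0],[0,0,0,0],[0,0,5,0],[0,0,0,0]]
  fingers: 0.4

```text
time_s: 9.0
ee_pos: [0.4803, 0.0879, 0.0584]
orientation: [-0.187, 0.982, -0.0, -0.0]
wrist_force: [0.4, 0.8, -0.2]
width: 0.0349
grip_force: 0.0
```

Call:
jog_arm:
  moves:
    - [[0,0,0,0],[0,0,0,0],[0,0,0,0],[0,0,0,0],[0,0,0,0]]
  fingers: 0
  grip_force: 5

```text
time_s: 9.62
ee_pos: [0.4809, 0.0882, 0.0592]
orientation: [-0.187, 0.982, 0.0, 0.0]
wrist_force: [0.3, -0.4, 4.3]
width: 0.0226
grip_force: 4.6
```

```bash
python3 d.py .4812 .0883 .059; python3 q.py | tail -8
```

```text
9.62 [0.4809 0.0882 0.0592] w 0.0226 gf 4.587884816864971 F [ 0.3  -0.36  4.29] delta mm [-0.4 -0.   0.2]
311 [(262, 16, -6, -6), (270, 13, -6, -9), (276, 10, -6, -10), (280, 9, -6, -12), (284, 7, -6, -12), (288, 5, -6, -13), (296, 3, -6, -16), (310, -4, -6, -18), (330, 31, -3, -93), (360, -71, -8, 37), (395, 22, -3, -105), (420, 25, -3, -115), (460, 25, -3, -124)]
318 [(262, 16, -3, -7), (270, 13, -3, -9), (276, 11, -3, -12), (280, 8, -3, -11), (284, 8, -3, -15), (288, 6, -3, -16), (296, 4, -3, -20), (330, 31, -2, -92), (360, -71, -4, 37), (395, 22, -2, -105), (420, 25, -2, -114), (460, 24, -1, -123)]
324 [(262, 16, 0, -7), (270, 13, 0, -10), (276, 10, 0, -11), (280, 9, 0, -13), (284, 8, 0, -15), (288, 7, 0, -16), (296, 5, 0, -21), (310, 0, 0, -24), (330, 31, 0, -93), (360, -72, 0, 38), (395, 22, 0, -105), (420, 24, 0, -114), (460, 26, 0, -124)]
[0, 0, 22] [323.9 270.1]
[9.5, 0, 22] [324.  254.3]
[-9.5, 0, 22] [323.9 285.4]
[9.5, 0, -11] [324.2 277.7]
[0, 0, 0] [324.1 286.4]
```

Call:
jog_arm:
  moves:
    - [[0,0,0,0],[0,0,0,0],[0,0,0,0],[0,0,0,0],[0,0,6,0]]
  fingers: 0.73

```text
time_s: 10.3
ee_pos: [0.481, 0.0883, 0.053]
orientation: [-0.187, 0.982, 0.0, 0.0]
wrist_force: [0.5, -0.4, 0.7]
width: 0.0626
grip_force: 0.0
```

```bash
cat > b.py <<'E'
from h import *
from scipy.spatial.transform import Rotation as Ro
s=r.read_state(); p=np.array(s["ee_pos"]); R=Ro.from_quat(s["orientation"]); print(s["time_s"],p,s["width"])
c=r.capture("wrist"); v,u=np.mgrid[0:480,0:640]
rz=c["range_z"]; G=pts(c,np.c_[u.ravel(),v.ravel()],np.maximum(rz.ravel(),1e-6))
L=(R.inv().apply(G-p)*1e3).reshape(480,640,3); ok=(rz>0)&(L[...,2]<-3)
for u in list(range(2,640,34))+[232,240,400,412]:
    vs=np.nonzero(ok[:,u]&(L[:,u,2]<-8))[0]
    if len(vs): print(u,[(int(v),*L[v,u].round(0).astype(int).tolist()) for v in vs[[0,2,4]]])
# plane z of tips
for ulo,uhi in ((150,300),(340,500)):
    m=ok[:,ulo:uhi]&(np.abs(L[:,ulo:uhi,0]-9.8)<2.5)&(L[:,ulo:uhi,2]<-9)&(np.abs(L[:,ulo:uhi,1])>30)
    q=L[:,ulo:uhi][m]; print("tip z pct",np.percentile(q[:,2],[95,99,100]).round(1),"y",q[:,1].min().round(1),q[:,1].max().round(1))
E
python3 b.py
```

```text
10.3 [0.48097715 0.08826418 0.05301672] 0.06263559447509741
2 [(284, 38, -88, -84), (286, 38, -87, -85), (288, 38, -86, -86)]
36 [(277, 39, -81, -80), (279, 38, -82, -79), (281, 37, -81, -80)]
70 [(292, 38, -65, -88), (294, 38, -65, -88), (296, 38, -64, -89)]
104 [(283, 38, -60, -81), (285, 38, -59, -83), (287, 38, -58, -84)]
138 [(283, 38, -50, -82), (285, 38, -50, -82), (287, 38, -49, -84)]
172 [(283, 38, -40, -82), (285, 38, -40, -83), (287, 38, -40, -83)]
206 [(301, 11, -48, -38), (303, 11, -47, -40), (305, 11, -47, -41)]
240 [(280, 11, -39, -16), (282, 10, -38, -18), (284, 11, -38, -21)]
274 [(321, 31, -13, -88), (323, 31, -13, -89), (325, 31, -13, -91)]
308 [(253, 21, -8, -9), (255, 20, -8, -9), (257, 20, -8, -10)]
342 [(252, 22, 8, -9), (254, 21, 8, -10), (256, 19, 8, -8)]
376 [(321, 31, 13, -89), (323, 31, 12, -90), (325, 31, 12, -91)]
410 [(280, 11, 39, -17), (282, 10, 39, -18), (284, 10, 39, -20)]
444 [(303, 11, 48, -40), (305, 11, 47, -41), (307, 11, 47, -43)]
478 [(283, 38, 41, -82), (285, 39, 40, -84), (287, 38, 40, -83)]
512 [(283, 38, 50, -82), (285, 38, 50, -83), (287, 38, 49, -84)]
546 [(281, 6, 110, -8), (283, 38, 60, -81), (285, 38, 58, -84)]
580 [(294, 38, 65, -88), (296, 38, 64, -90), (298, 38, 63, -91)]
614 [(277, 39, 81, -80), (279, 38, 81, -80), (281, 38, 80, -81)]
232 [(280, 10, -42, -16), (282, 10, -42, -18), (284, 10, -42, -19)]
240 [(280, 11, -39, -16), (282, 10, -38, -18), (284, 11, -38, -21)]
400 [(280, 10, 35, -15), (282, 10, 35, -16), (284, 9, 35, -17)]
412 [(280, 10, 41, -15), (282, 11, 40, -20), (284, 11, 39, -21)]
tip z pct [-17.2 -13.3 -10.3] y -49.7 -31.5
tip z pct [-17.3 -13.5 -10.7] y 30.5 48.6
```

Call:
jog_arm:
  moves:
    - [[0,0,4.5,0],[0,0,0,0],[0,0,0,0]]

```text
time_s: 10.72
ee_pos: [0.4807, 0.0881, 0.0484]
orientation: [-0.187, 0.982, -0.0, -0.0]
wrist_force: [0.2, 0.3, -0.0]
width: 0.0639
grip_force: 0.0
```

Call:
jog_arm:
  moves:
    - [[0,0,0,0],[0,0,0,0],[0,0,0,0]]
  fingers: 0
  grip_force: 20

```text
time_s: 11.1
ee_pos: [0.4806, 0.0881, 0.0485]
orientation: [-0.187, 0.982, 0.0, -0.0]
wrist_force: [0.3, 0.7, -1.2]
width: 0.0461
grip_force: 17.4
```

Call:
jog_arm:
  moves:
    - [[0,0,0,0],[0,0,-2,0],[0,0,-3,0],[0,0,-5,0],[0,0,0,0]]

```text
time_s: 11.72
ee_pos: [0.481, 0.0883, 0.059]
orientation: [-0.187, 0.982, 0.0, 0.0]
wrist_force: [0.3, 0.3, -1.3]
width: 0.0464
grip_force: 17.4
```

```bash
python3 d.py .4812 .0883 .0485; python3 s.py >/dev/null; python3 b.py | grep -E "^(308|342|tip)"
```

```text
11.72 [0.481  0.0883 0.059 ] w 0.0464 gf 17.39545003976673 F [ 0.27  0.27 -1.25] delta mm [-0.1 -0.  10.5]
308 [(249, 23, -8, -9), (252, 22, -8, -10), (254, 22, -7, -13)]
342 [(248, 23, 8, -8), (250, 23, 8, -9), (252, 22, 8, -10)]
tip z pct [-17.5 -15.4 -14.8] y -39.8 -30.0
tip z pct [-18.1 -15.8 -14.8] y 30.0 39.2
```

The grip on the upper shoulder holds: 46 mm width, about 1.25 N of weight. I'll set the onion back and regrip 2 mm higher, to leave more room between the gripper body and the rim.

Call:
jog_arm:
  moves:
    - [[0,0,5,0],[0,0,3.5,0],[0,0,1.7,0],[0,0,0,0],[0,0,0,0]]

```text
time_s: 12.45
ee_pos: [0.4807, 0.088, 0.0483]
orientation: [-0.187, 0.982, -0.0, -0.0]
wrist_force: [-0.8, -0.1, 1.8]
width: 0.0464
grip_force: 18.2
```

Call:
jog_arm:
  moves:
    - [[0,0,0,0],[0,0,-1.7,0],[0,0,0,0]]
  fingers: 0.65

```text
time_s: 12.82
ee_pos: [0.4808, 0.0882, 0.0501]
orientation: [-0.187, 0.982, 0.0, 0.0]
wrist_force: [-0.3, -0.6, 0.6]
width: 0.057
grip_force: 0.0
```

Call:
jog_arm:
  moves:
    - [[0,0,0,0],[0,0,0,0],[0,0,0,0],[0,0,0,0]]
  fingers: 0
  grip_force: 20

```text
time_s: 13.32
ee_pos: [0.4806, 0.088, 0.0499]
orientation: [-0.187, 0.982, -0.0, -0.0]
wrist_force: [-0.7, -0.1, -0.9]
width: 0.0448
grip_force: 17.4
```

Call:
jog_arm:
  moves:
    - [[0,0,-2,0],[0,0,-4,0],[0,0,-10,0],[0,0,-20,0],[0,0,-30,0]]

```text
time_s: 13.95
ee_pos: [0.4802, 0.0878, 0.1167]
orientation: [-0.187, 0.982, -0.0, -0.001]
wrist_force: [0.7, 0.0, -0.8]
width: 0.0447
grip_force: 17.4
```

Call:
jog_arm:
  moves:
    - [[0,0,-40,0],[0,0,-45,0],[0,0,-35,0],[5,-20,0,0],[10,-43,0,0]]

```text
time_s: 14.58
ee_pos: [0.4901, 0.0243, 0.2375]
orientation: [-0.188, 0.982, 0.0, 0.001]
wrist_force: [0.9, -0.1, -1.1]
width: 0.0448
grip_force: 17.4
```

Call:
jog_arm:
  moves:
    - [[10,-43,0,0],[10,-43,0,0],[10,-43,0,0],[10,-43,0,0],[10,-43,0,0]]

```text
time_s: 15.2
ee_pos: [0.5222, -0.1959, 0.2369]
orientation: [-0.187, 0.982, -0.0, 0.0]
wrist_force: [1.1, 0.4, -0.6]
width: 0.0446
grip_force: 17.4
```

Call:
jog_arm:
  moves:
    - [[9,-43,0,0],[4,-20,0,0],[0,0,0,0],[0,0,0,0],[0,0,0,0]]

```text
time_s: 15.82
ee_pos: [0.5333, -0.2567, 0.2364]
orientation: [-0.187, 0.982, 0.0, 0.0]
wrist_force: [0.4, 0.6, -0.7]
width: 0.0448
grip_force: 17.4
```

```bash
python3 d.py .5327 -.2584 .098
cat > cr.py <<'E'
from dial import *
c=r.capture("wrist"); G=geom(c); x,y,z=G[...,0],G[...,1],G[...,2]
R=(np.hypot(x-.4936,y+.2738)<.12)&(np.hypot(x-.4936,y+.2738)>.085)&(z>.165)&(z<.185)
q=G[R]; print(len(q),"rim z",np.percentile(q[:,2],[5,50,95]).round(4)); print(circ(q[:,:2]).round(4))
f=G[(np.hypot(x-.4936,y+.2738)<.09)&(z>.05)&(z<.09)]; print(len(f),"floor",np.median(f[:,2]).round(4))
E
python3 cr.py
```

```text
15.82 [ 0.5333 -0.2567  0.2364] w 0.0448 gf 17.39611697383225 F [ 0.44  0.65 -0.68] delta mm [  1.3  -1.3 138.4]
13181 rim z [0.1668 0.1749 0.1764]
[ 0.493  -0.2735  0.0967]
28506 floor 0.0705
```

Call:
jog_arm:
  moves:
    - [[1.3,-1.3,40,0],[0,0,40,0],[0,0,33,0],[0,0,12,0],[0,0,0,0]]

```text
time_s: 16.5
ee_pos: [0.5326, -0.2591, 0.111]
orientation: [-0.187, 0.982, 0.0, -0.0]
wrist_force: [-0.4, -0.3, -0.4]
width: 0.0449
grip_force: 17.4
```

Call:
jog_arm:
  moves:
    - [[0,0,5,0],[0,0,3,0],[0,0,2,0],[0,0,1.5,0],[0,0,1.5,0]]

```text
time_s: 17.12
ee_pos: [0.5327, -0.2595, 0.0981]
orientation: [-0.187, 0.982, -0.0, 0.0]
wrist_force: [-0.4, 1.3, 0.9]
width: 0.0445
grip_force: 17.4
```

```bash
python3 d.py .5327 -.2584 .0945
cat > nd.py <<'E'
from dial import *
from scipy.optimize import least_squares
c=r.capture("top"); im=c["img"].astype(int); G=geom(c)
x,y,z=G[...,0]-.688,G[...,1]+.2395,G[...,2]; b,g,rr=im[...,0],im[...,1],im[...,2]; rad=np.hypot(x,y)
th=lambda m:np.angle((np.exp(1j*np.arctan2(y[m],x[m]))).mean())
red=(rr>g+50)&(rr>b+50)&(rad<.08)&(rad>.03)&(z>.07)&(z<.11); gr=(g>rr+20)&(g>b+10)&(rad<.07)&(rad>.025)&(z>.07)&(z<.11)
e=np.radians(190.07); w=lambda a:(e-a)%(2*np.pi)
print("px",red.sum(),gr.sum(),"needle",w(th(red)) if red.any() else None,"green",w(th(gr)) if gr.any() else None)
E
python3 nd.py
```

```text
17.12 [ 0.5327 -0.2595  0.0981] w 0.0445 gf 17.39517725072801 F [-0.44  1.28  0.88] delta mm [-0.4  1.   3.6]
px 0 158 needle None green 1.4535026241742641
```

Call:
jog_arm:
  moves:
    - [[0,0,1,0],[0,0,0,0]]

```text
time_s: 17.42
ee_pos: [0.5326, -0.2595, 0.0969]
orientation: [-0.187, 0.982, -0.0, -0.0]
wrist_force: [-0.4, -0.5, 0.0]
width: 0.0444
grip_force: 17.4
```

```bash
python3 d.py .5327 -.2584 .0945; python3 cr.py;  python3 d.py .5327 -.2584 .0945; python3 b.py | grep -E "tip"
```

```text
17.43 [ 0.5326 -0.2595  0.0969] w 0.0444 gf 17.395876832306385 F [-0.39 -0.51  0.05] delta mm [-0.5  0.9  2.4]
15910 rim z [0.1655 0.1709 0.1813]
[ 0.4902 -0.2752  0.0932]
67566 floor 0.068
17.48 [ 0.5326 -0.2594  0.097 ] w 0.0443 gf 17.395846908912063 F [ 0.27  0.07 -0.58] delta mm [-0.5  0.9  2.5]
tip z pct [-17.5 -15.9 -14.6] y -39.4 -30.0
tip z pct [-17.8 -16.1 -14.7] y 30.0 38.1
```

Call:
jog_arm:
  moves:
    - [[0,0,1,0],[0,0,1,0],[0,0,0,0]]

```text
time_s: 17.9
ee_pos: [0.5326, -0.2595, 0.0949]
orientation: [-0.187, 0.982, -0.0, 0.0]
wrist_force: [-1.0, 0.1, 1.1]
width: 0.0452
grip_force: 17.4
```

Call:
jog_arm:
  moves:
    - [[0,0,0,0],[0,0,0,0],[0,0,0,0]]
  fingers: 0.6

```text
time_s: 18.27
ee_pos: [0.5326, -0.2594, 0.095]
orientation: [-0.187, 0.982, 0.0, 0.0]
wrist_force: [-0.3, 0.4, 1.0]
width: 0.0524
grip_force: 0.0
```

```bash
python3 d.py .5327 -.2584 .0945; python3 cr.py
```

```text
18.27 [ 0.5326 -0.2594  0.095 ] w 0.0524 gf 0.0 F [-0.3   0.39  0.99] delta mm [-0.5  0.9  0.5]
12845 rim z [0.1655 0.1701 0.1822]
[ 0.4883 -0.2761  0.0922]
67967 floor 0.066
```

Call:
jog_arm:
  moves:
    - [[0,0,-3,0],[0,0,-10,0],[0,0,-40,0],[0,0,-45,0],[-13,23,-20,0]]

```text
time_s: 18.95
ee_pos: [0.5372, -0.2343, 0.2167]
orientation: [-0.186, 0.983, -0.001, 0.002]
wrist_force: [1.1, 0.7, -0.1]
width: 0.0527
grip_force: 0.0
```

Call:
jog_arm:
  moves:
    - [[-28,50,0,0],[-28,50,0,0],[-28,50,0,0],[-28,50,0,0],[-28,50,0,0]]
  fingers: 0.73

```text
time_s: 19.58
ee_pos: [0.5748, 0.0526, 0.2141]
orientation: [-0.187, 0.982, 0.0, 0.001]
wrist_force: [0.7, -0.9, 0.8]
width: 0.0637
grip_force: 0.0
```

```bash
python3 nd.py
```

```text
px 55 241 needle 0.42904293840146934 green 1.3499434125233423
```

Call:
jog_arm:
  moves:
    - [[-28,46,15,0],[0,0,40,0],[0,0,40,0],[0,0,0,0],[0,0,0,0]]

```text
time_s: 20.25
ee_pos: [0.585, 0.1039, 0.1199]
orientation: [-0.187, 0.982, -0.0, 0.001]
wrist_force: [-0.8, 0.1, 0.3]
width: 0.0643
grip_force: 0.0
```

```bash
python3 d.py .584 .1035 .050
cat > pk.py <<'E'
# onion near given xy from current wrist view
from h import *
import sys
X=np.array([float(sys.argv[1]),float(sys.argv[2])])
c=r.capture("wrist"); v,u=np.mgrid[0:480,0:640]
G=pts(c,np.c_[u.ravel(),v.ravel()]); d=np.hypot(*(G[:,:2]-X).T); q=G[(d<.033)&(G[:,2]>.05)&(G[:,2]<.09)]
for lo in (.052,.060,.064,.072,.08):
    w=q[(q[:,2]>lo)&(q[:,2]<lo+.004)]
    if len(w)>5: print(lo,len(w),((w.max(0)+w.min(0))/2)[:2].round(4),(w.max(0)-w.min(0))[:2].round(4))
E
python3 pk.py .584 .1035
```

```text
20.25 [0.585  0.1039 0.1199] w 0.0643 gf 0.0 F [-0.76  0.13  0.34] delta mm [ 1.2  0.1 69.9]
0.052 532 [0.5839 0.103 ] [0.0551 0.0553]
0.06 866 [0.5838 0.1031] [0.0476 0.0479]
0.064 1335 [0.5842 0.1032] [0.0421 0.0428]
0.072 262 [0.5844 0.1028] [0.02   0.0198]
0.08 248 [0.5843 0.1031] [0.0115 0.0111]
```

Call:
jog_arm:
  moves:
    - [[1,0.5,30,0],[0,0,25,0],[0,0,12,0],[0,0,3,0],[0,0,0,0]]

```text
time_s: 20.92
ee_pos: [0.5835, 0.1041, 0.049]
orientation: [-0.187, 0.982, 0.0, 0.001]
wrist_force: [-0.4, -0.5, -0.7]
width: 0.0641
grip_force: 0.0
```

Call:
jog_arm:
  moves:
    - [[0,0,0,0],[0,0,0,0]]

```text
time_s: 21.18
ee_pos: [0.5831, 0.104, 0.0486]
orientation: [-0.187, 0.982, 0.0, 0.001]
wrist_force: [0.6, -0.1, 0.4]
width: 0.064
grip_force: 0.0
```

```bash
python3 d.py .584 .103 .050
```

```text
21.18 [0.5831 0.104  0.0486] w 0.064 gf 0.0 F [ 0.57 -0.08  0.36] delta mm [-0.5 -1.3 -1.4]
```

Call:
jog_arm:
  moves:
    - [[-0.5,-1.3,-1.4,0],[0,0,0,0]]

```text
time_s: 21.42
ee_pos: [0.5839, 0.1028, 0.0496]
orientation: [-0.187, 0.982, 0.0, 0.0]
wrist_force: [0.2, -0.3, 0.1]
width: 0.0641
grip_force: 0.0
```

Call:
jog_arm:
  moves:
    - [[0,0,0,0],[0,0,0,0],[0,0,0,0],[0,0,0,0]]
  fingers: 0
  grip_force: 20

```text
time_s: 21.92
ee_pos: [0.5835, 0.1028, 0.0491]
orientation: [-0.187, 0.982, -0.0, -0.0]
wrist_force: [0.4, -0.4, -1.5]
width: 0.0455
grip_force: 17.4
```

Call:
jog_arm:
  moves:
    - [[0,0,-2,0],[0,0,-4,0],[0,0,-10,0],[0,0,-20,0],[0,0,-30,0]]

```text
time_s: 22.55
ee_pos: [0.5832, 0.1026, 0.116]
orientation: [-0.187, 0.982, -0.0, -0.001]
wrist_force: [0.6, 0.2, -1.9]
width: 0.0454
grip_force: 17.4
```

```bash
python3 d.py .4599 -.2484 .235
```

```text
22.55 [0.5832 0.1026 0.116 ] w 0.0454 gf 17.373855379410088 F [ 0.65  0.18 -1.89] delta mm [ 243.7 -281.3 -118.7]
```

Call:
jog_arm:
  moves:
    - [[0,0,-40,0],[0,0,-45,0],[0,0,-35,0],[15,-18,0,0],[30,-35,0,0]]

```text
time_s: 23.18
ee_pos: [0.5608, 0.0368, 0.2353]
orientation: [-0.188, 0.982, 0.0, 0.0]
wrist_force: [-0.1, -0.7, -0.8]
width: 0.0456
grip_force: 17.4
```

Call:
jog_arm:
  moves:
    - [[30,-35,0,0],[35,-40,0,0],[35,-40,0,0],[35,-40,0,0],[30,-35,0,0]]

```text
time_s: 23.8
ee_pos: [0.4756, -0.2021, 0.2351]
orientation: [-0.187, 0.982, 0.0, -0.0]
wrist_force: [0.7, -0.2, -1.1]
width: 0.0456
grip_force: 17.4
```

Call:
jog_arm:
  moves:
    - [[20,-23,0,0],[14,-15,0,0],[0,0,0,0],[0,0,0,0],[0,0,0,0]]

```text
time_s: 24.42
ee_pos: [0.4599, -0.2476, 0.2353]
orientation: [-0.187, 0.982, 0.0, -0.0]
wrist_force: [0.2, -0.1, -1.6]
width: 0.0455
grip_force: 17.4
```

```bash
python3 d.py .4599 -.2484 .0931; python3 cr.py
python3 - <<'E'
from dial import *
c=r.capture("wrist"); G=geom(c); x,y,z=G[...,0],G[...,1],G[...,2]
q=G[(np.hypot(x-.4936,y+.2738)<.09)&(z>.118)&(z<.135)]
if len(q): print("onion1 neck",len(q),q.mean(0),q.min(0),q.max(0))
E
```

```text
24.43 [ 0.4599 -0.2476  0.2353] w 0.0455 gf 17.37228542100638 F [ 0.2  -0.15 -1.62] delta mm [  0.3  -0.8 142.2]
7401 rim z [0.1669 0.1715 0.1728]
[ 0.4917 -0.2732  0.0971]
17667 floor 0.0668
```

Call:
jog_arm:
  moves:
    - [[0,-1,40,0],[0,0,40,0],[0,0,35,0],[0,0,14,0],[0,0,0,0]]

```text
time_s: 25.15
ee_pos: [0.4602, -0.2489, 0.1061]
orientation: [-0.187, 0.982, 0.0, -0.001]
wrist_force: [0.4, 0.1, -0.1]
width: 0.0451
grip_force: 17.4
```

Call:
jog_arm:
  moves:
    - [[0,0,5,0],[0,0,3,0],[0,0,2,0],[0,0,2,0],[0,0,1.5,0]]

```text
time_s: 25.78
ee_pos: [0.4607, -0.2492, 0.0931]
orientation: [-0.187, 0.982, -0.0, 0.001]
wrist_force: [1.1, 0.8, -0.4]
width: 0.0452
grip_force: 18.6
```

Call:
jog_arm:
  moves:
    - [[0,0,1,0],[0,0,1,0],[0,0,0,0]]

```text
time_s: 26.15
ee_pos: [0.4603, -0.2491, 0.0909]
orientation: [-0.187, 0.982, -0.0, 0.0]
wrist_force: [0.6, 0.5, 1.1]
width: 0.0455
grip_force: 18.8
```

```bash
python3 d.py .4599 -.2484 .089; python3 cr.py; python3 nd.py; python3 d.py .4599 -.2484 .089
```

```text
26.15 [ 0.4603 -0.2491  0.0909] w 0.0455 gf 18.82427223958075 F [0.6  0.51 1.06] delta mm [0.1 0.8 1.9]
5678 rim z [0.1703 0.1798 0.1847]
[ 0.4504 -0.2111  0.0437]
28189 floor 0.058
px 56 171 needle 1.4839373601825323 green 1.286459608779149
26.25 [ 0.4603 -0.2491  0.0909] w 0.0452 gf 18.84580004028976 F [1.91 0.   1.12] delta mm [0.1 0.8 1.9]
```

```bash
python3 nd.py
python3 - <<'E'
from h import *
c=r.capture("wrist"); t=r.capture("top")
a=cv2.resize(c["img"],(480,360)); b=cv2.resize(t["img"][120:320,320:470],(300,400))
o=np.zeros((400,780,3),np.uint8); o[:360,:480]=a; o[:,480:]=b; cv2.imwrite("pics/v8.png",o)
v,u=np.mgrid[0:480:30,0:640:40]
z=pts(c,np.c_[u.ravel(),v.ravel()],np.maximum(c["range_z"][v,u].ravel(),1e-6))[:,2].reshape(v.shape)
print((z*1e3).astype(int))
E
```

```text
px 58 168 needle 1.4825310845303885 green 1.2873944892205307
[[  0   1   0   0   0   0   0   1   1   0   0   0   1   0   1   1]
 [ 11   0   0   0   0   0   0   0   0   2   0   2   1   0   0   0]
 [ 18   0   0   0   0   0   2   0   0   0   0   0   1   2   0   0]
 [ 21   3   0   0   0   0   0   0   1   0   0   0   0 259   0   0]
 [ 22 259   0   0 162 162 162   1   0   0   1   0   0   0   1   1]
 [ 13   0 163 162 161  68 162 163 163  27   0   0   1   0   1   0]
 [  0 164 146 110  58  57  57  58  57 163 162  28   0   2   1   1]
 [163 150 119  75  57  57  57  58  57  58 162   0   0   0   0   1]
 [159 134 103  60  58  58  58  57  95  57  58 162   1   1   1   0]
 [150 126  95  58  58  58  58 100 107 103  58 112 163   0   1   0]
 [183 170  95 182 181 181 126 105 117 108 126 182 182 183   0 169]
 [186 184 191 191 191 191 182 183 182 183 183 188 191 190 191 183]
 [188 176 191 190 190 191 163  93  58  57 154 190 191 190 191 175]
 [202 179 113 190 190 193 194 194 193 195 193 194 194 195 195 178]
 [208 207 207 206 205 205 206 205 205 206 205 205 206 205 207 208]
 [209 210 212 212 212 211 212 213 212 213 213 210 209 210 210 210]]
```

View pics/v8.png

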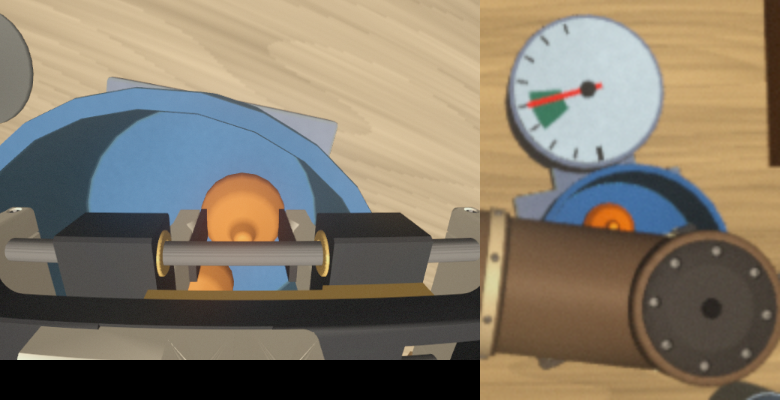

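```bash
python3 b.py | cut -c1-60; python3 -c "
from h import *
s=r.read_state(); print(s)"
```

```text
26.4 [ 0.46027546 -0.24911434  0.09091662] 0.045216606710422
2 [(192, 61, -93, -72), (194, 61, -93, -72), (196, 60, -92, 
36 [(162, 70, -81, -71), (164, 69, -80, -72), (166, 69, -79,
70 [(145, 74, -70, -71), (147, 73, -69, -72), (149, 73, -69,
104 [(130, 78, -58, -73), (132, 77, -58, -73), (134, 77, -59
138 [(124, 79, -50, -71), (126, 78, -49, -72), (128, 78, -49
172 [(117, 81, -40, -70), (119, 80, -40, -72), (121, 79, -40
206 [(118, 80, -32, -69), (120, 80, -31, -73), (122, 79, -31
240 [(120, 80, -22, -71), (122, 79, -22, -72), (124, 78, -22
274 [(123, 79, -15, -61), (125, 78, -13, -70), (127, 78, -13
308 [(132, 76, -6, -46), (134, 76, -5, -70), (136, 75, -5, -
342 [(142, 72, 7, -28), (144, 73, 5, -55), (146, 73, 4, -71)
376 [(163, 67, 16, -56), (165, 68, 14, -71), (167, 68, 13, -
410 [(185, 62, 23, -70), (187, 62, 23, -71), (189, 62, 23, -
444 [(215, 54, 33, -71), (217, 54, 33, -72), (219, 53, 33, -
478 [(252, 43, 45, -70), (254, 43, 43, -73), (256, 42, 44, -
512 [(283, 38, 50, -82), (285, 38, 49, -83), (287, 38, 49, -
546 [(293, 38, 56, -88), (295, 38, 55, -89), (297, 38, 54, -
58
[... 470 characters left out ...]
oint_pos': array([-1.20768444e-01,  2.31455109e-01, -4.87465521e-01,  7.82959358e-05,
       -8.51768240e-01, -1.07423221e+00]), 'qd': array([-9.87264595e-04,  5.03961691e-04,  9.50100728e-04,  1.06351694e-03,
        9.34923469e-05, -2.08344134e-04]), 'tau': array([ -0.25245485, -41.87030196,  21.96933568,   5.32773703,
        -0.59074804,   0.08242493]), 'ee_pos': array([ 0.46026551, -0.24908766,  0.09091346]), 'orientation': array([-1.86819474e-01,  9.82394259e-01, -4.43880264e-05,  4.22402930e-05]), 'wrist_force': array([ 1.93723784, -0.41914349,  0.38395277]), 'wrist_torque': array([ 0.02669951, -0.5751718 , -0.06675379]), 'grip_force': 18.908460228703916, 'width': 0.04520375851122828}
```

Call:
jog_arm:
  moves:
    - [[0,0,-1.5,0],[0,0,-1.5,0],[0,0,0,0]]

```text
time_s: 26.82
ee_pos: [0.4599, -0.249, 0.0939]
orientation: [-0.187, 0.982, 0.0, -0.0]
wrist_force: [0.6, 0.4, -1.3]
width: 0.0456
grip_force: 18.2
```

```bash
cat > on.py <<'E'
from dial import *
from scipy.spatial.transform import Rotation as Ro
s=r.read_state(); p=np.array(s["ee_pos"]); R=Ro.from_quat(s["orientation"])
print(round(s["time_s"],2),p.round(4),round(s["width"],4),round(s["grip_force"],1),np.round(s["wrist_force"],1),np.round(s["wrist_torque"],2))
c=r.capture("wrist"); G=geom(c); im=c["img"].astype(int); x,y,z=G[...,0],G[...,1],G[...,2]
f=G[(np.hypot(x-.4936,y+.2738)<.09)&(z>.04)&(z<.075)]; print("floor",len(f),np.median(f[:,2]).round(4))
o=(im[...,2]-im[...,0]>70)&(np.abs(z-.1)<.045); L=R.inv().apply(G[o]-p)*1e3
q=L[(np.hypot(L[:,0],L[:,1])<36)]
for lo in range(-30,16,3):
    w=q[(q[:,2]>=lo)&(q[:,2]<lo+3)]
    if len(w)>8: print(lo,len(w),"x",w[:,0].min().round(1),w[:,0].max().round(1),"y",w[:,1].min().round(1),w[:,1].max().round(1))
E
python3 on.py; python3 nd.py
```

```text
26.82 [ 0.4599 -0.249   0.0939] 0.0456 18.2 [ 0.6  0.4 -1.3] [ 0.06 -0.11 -0.03]
floor 27265 0.061
-30 191 x -3.2 6.2 y -7.1 6.5
-27 289 x -5.8 8.9 y -8.6 8.4
-24 786 x -7.9 12.8 y -13.7 13.1
-21 1332 x -9.6 16.4 y -17.2 16.7
-18 1493 x -11.2 21.2 y -21.3 21.0
-15 1065 x -12.4 22.9 y -23.1 22.6
-12 634 x -13.9 24.6 y -23.3 22.5
-9 598 x -14.6 25.9 y -24.9 24.8
-6 585 x 6.2 27.6 y -27.3 26.2
-3 380 x 5.6 28.2 y -27.7 26.4
0 145 x 6.5 28.5 y -27.9 22.9
3 11 x 16.8 27.4 y -22.8 -4.0
px 54 174 needle 1.1365238697841353 green 1.4292637672683106
```

```bash
sed -i 's/range(-30,16,3)/range(-42,16,3)/' on.py; python3 on.py | head -9; python3 nd.py
python3 - <<'E'
from dial import *
from scipy.spatial.transform import Rotation as Ro
s=r.read_state(); p=np.array(s["ee_pos"]); R=Ro.from_quat(s["orientation"])
c=r.capture("wrist"); 
for u in (470,490,510,530): print(u,[(v,*(R.inv().apply(pts(c,[[u,v]])[0]-p)*1e3).round(0).astype(int).tolist()) for v in range(250,330,8) if c["range_z"][v,u]>0])
E
```

```text
26.93 [ 0.4599 -0.249   0.0938] 0.0453 18.2 [ 0.2 -0.7  0.3] [ 0.01 -0.03 -0.02]
floor 27266 0.0609
-36 120 x -0.8 4.4 y -4.8 4.5
-33 254 x -2.5 6.1 y -6.2 5.5
-30 191 x -4.1 6.3 y -7.1 6.5
-27 295 x -5.3 8.0 y -9.0 8.0
-24 753 x -7.7 13.8 y -13.3 13.0
-21 1285 x -9.5 17.8 y -17.3 16.6
-18 1538 x -11.2 21.0 y -21.1 21.0
px 57 176 needle 1.141355829467377 green 1.4251675323279132
470 [(250, 44, 41, -72), (258, 42, 41, -73), (266, 40, 42, -73), (274, 37, 42, -72), (282, 34, 43, -72), (290, 38, 37, -86), (298, 38, 35, -90), (306, 38, 34, -94), (314, 38, 32, -97), (322, 37, 31, -100)]
490 [(250, -12, 129, 93), (258, -19, 130, 92), (266, -26, 131, 93), (274, -32, 132, 93), (282, 35, 48, -73), (290, 38, 42, -86), (298, 38, 41, -89), (306, 38, 38, -94), (314, 39, 36, -99), (322, 37, 36, -100)]
510 [(250, -12, 146, 93), (258, -19, 147, 93), (266, -26, 147, 93), (274, -33, 149, 93), (282, -40, 150, 94), (290, 38, 48, -85), (298, 38, 45, -90), (306, 38, 43, -94), (314, 38, 42, -98), (322, 37, 40, -100)]
530 [(250, -12, 162, 93), (258, -19, 163, 93), (266, -26, 164, 93), (274, -32, 165, 92), (282, -40, 167, 93), (290, 38, 53, -85), (298, 38, 50, -91), (306, 38, 48, -94), (314, 39, 45, -99), (322, 37, 45, -100)]
```

Each onion rests 60 mm tall, yet this one still hangs about 6 mm above the floor while the crock has sunk too far. So part of the gripper body must be touching the rim in this orientation. I'll lift, turn 60° so the jaws close tangentially as they did for onion 1, and lower again.

Call:
jog_arm:
  moves:
    - [[0,0,-5,0],[0,0,-10,0],[0,0,-5,0],[0,0,0,10],[0,0,0,10]]

```text
time_s: 27.7
ee_pos: [0.4603, -0.2491, 0.1144]
orientation: [-0.011, 1.0, -0.0, 0.0]
wrist_force: [0.2, 0.7, -2.0]
width: 0.0455
grip_force: 17.4
```

Call:
jog_arm:
  moves:
    - [[0,0,0,10],[0,0,0,10],[0,0,0,10],[0,0,0,10],[0,0,0,0]]

```text
time_s: 28.32
ee_pos: [0.4603, -0.249, 0.1142]
orientation: [0.329, 0.944, 0.0, 0.0]
wrist_force: [-0.4, 0.0, -0.9]
width: 0.0453
grip_force: 17.4
```

```bash
python3 d.py .4599 -.2484 .0935; python3 nd.py; python3 on.py | head -5; python3 cr.py
```

```text
28.32 [ 0.4603 -0.249   0.1142] w 0.0453 gf 17.373617542907596 F [-0.35  0.03 -0.86] delta mm [ 0.7  0.3 20.7]
px 53 242 needle 0.42890112660681723 green 1.3490183151885597
28.38 [ 0.4603 -0.2491  0.1141] 0.0455 17.4 [ 0.4 -0.6 -1.8] [-0.06 -0.01  0.01]
floor 14784 0.0668
-33 56 x -2.2 5.8 y -5.4 6.3
-30 181 x -3.5 6.1 y -6.4 7.2
-27 295 x -5.2 8.2 y -8.7 8.8
13022 rim z [0.1697 0.1716 0.1727]
[ 0.4928 -0.2729  0.0982]
14800 floor 0.0668
```

Call:
jog_arm:
  moves:
    - [[0.7,0,8,0],[0,0,5,0],[0,0,3,0],[0,0,2,0],[0,0,0,0]]

```text
time_s: 29.1
ee_pos: [0.4596, -0.2486, 0.0957]
orientation: [0.329, 0.944, -0.0, -0.0]
wrist_force: [-0.6, 0.6, -1.4]
width: 0.0451
grip_force: 17.4
```

```bash
python3 nd.py; python3 on.py | head -6
```

```text
px 54 239 needle 0.47783249084140333 green 1.3489003906248513
29.15 [ 0.4597 -0.2486  0.0959] 0.0454 17.4 [ 0.3 -0.5 -2.9] [-0.03 -0.04 -0.07]
floor 11868 0.0665
-36 110 x -1.0 4.3 y -4.4 4.9
-33 265 x -1.8 5.5 y -5.3 6.3
-30 190 x -3.4 6.2 y -6.3 7.3
-27 280 x -5.7 8.4 y -8.6 8.8
```

Call:
jog_arm:
  moves:
    - [[0,0,1,0],[0,0,0.5,0],[0,0,0,0]]

```text
time_s: 29.58
ee_pos: [0.4597, -0.2486, 0.0944]
orientation: [0.329, 0.944, 0.0, 0.0]
wrist_force: [0.2, 1.0, -0.8]
width: 0.0451
grip_force: 17.4
```

```bash
cat >> on.py <<'E'
w=q[np.hypot(q[:,0]-1,q[:,1])<4.5]; zt=np.percentile(w[:,2],[2,10,30]); print("neck top tool z",zt.round(1),"world",(p[2]-zt/1e3).round(4))
r_=G[(np.hypot(x-.4932,y+.2735)<.1)&(np.hypot(x-.4932,y+.2735)>.097)&(z>.155)&(z<.18)]; print("rim",len(r_),np.median(r_[:,2]).round(4))
E
python3 nd.py; python3 on.py | grep -vE "^-?[0-9]+ [0-9]+ x"
```

```text
px 57 244 needle 0.5947191655238884 green 1.352504045765445
29.62 [ 0.4597 -0.2486  0.0944] 0.0452 17.4 [-0.9 -0.2 -0.2] [-0.12 -0.01  0.02]
floor 11789 0.0654
neck top tool z [-34.1 -33.7 -33.1] world [0.1285 0.1281 0.1275]
rim 6054 0.1705
```

Call:
jog_arm:
  moves:
    - [[0,0,0.8,0],[0,0,0.7,0],[0,0,0,0]]

```text
time_s: 30.05
ee_pos: [0.4597, -0.2486, 0.0928]
orientation: [0.329, 0.944, 0.0, 0.0]
wrist_force: [0.1, 0.1, -0.8]
width: 0.0453
grip_force: 17.4
```

```bash
python3 nd.py; python3 on.py | grep -vE "^-?[0-9]+ [0-9]+ x"
```

```text
px 52 244 needle 0.7846060120691116 green 1.3479668885327953
30.1 [ 0.4596 -0.2486  0.0928] 0.0453 17.4 [-0.  -0.4  0. ] [-0.07 -0.04  0.  ]
floor 11778 0.0639
neck top tool z [-34.2 -33.7 -33.1] world [0.127  0.1265 0.1259]
rim 6266 0.169
```

Call:
jog_arm:
  moves:
    - [[0,0,0,0],[0,0,0,0],[0,0,0,0]]
  fingers: 0.6

```text
time_s: 30.52
ee_pos: [0.4597, -0.2487, 0.0929]
orientation: [0.329, 0.944, -0.0, 0.0]
wrist_force: [-1.3, -0.0, 0.1]
width: 0.0527
grip_force: 0.0
```

```bash
python3 nd.py; python3 on.py | grep -vE "^-?[0-9]+ [0-9]+ x"
```

```text
px 54 181 needle 1.0632345752584142 green 1.4374608978013987
30.57 [ 0.4597 -0.2486  0.0929] 0.0525 0.0 [0.6 0.7 0.2] [-0.12 -0.05  0.05]
floor 12739 0.0615
neck top tool z [-29.7 -29.1 -28.6] world [0.1226 0.122  0.1215]
rim 5911 0.1667
```

Call:
jog_arm:
  moves:
    - [[0,0,-3,0],[0,0,-10,0],[0,0,-40,0],[0,0,-45,0],[0,0,-30,0]]

```text
time_s: 31.25
ee_pos: [0.4602, -0.2489, 0.224]
orientation: [0.329, 0.944, 0.0, 0.001]
wrist_force: [-0.4, 0.4, -0.0]
width: 0.0525
grip_force: 0.0
```

```bash
python3 d.py .565 .2055 .22
```

```text
31.25 [ 0.4602 -0.2489  0.224 ] w 0.0525 gf 0.0 F [-0.37  0.44 -0.01] delta mm [200.5 421.    3.9]
```

Call:
jog_arm:
  moves:
    - [[15,30,0,0],[25,54,0,0],[25,54,0,0],[25,54,0,0],[25,54,0,0]]

```text
time_s: 31.88
ee_pos: [0.5229, 0.0174, 0.222]
orientation: [0.329, 0.944, 0.0, 0.001]
wrist_force: [1.3, -0.1, 1.4]
width: 0.0527
grip_force: 0.0
```

Call:
jog_arm:
  moves:
    - [[25,54,0,0],[25,54,0,0],[20,40,0,0],[15,25,0,0],[0,0,0,0]]

```text
time_s: 32.5
ee_pos: [0.5637, 0.2054, 0.2208]
orientation: [0.329, 0.944, -0.0, -0.0]
wrist_force: [0.5, -1.2, 0.1]
width: 0.0525
grip_force: 0.0
```

```bash
python3 d.py .565 .2055 .12
cat > ang.py <<'E'
from dial import *
# re-measure dial by rectifying onto plane z=.087 around axis
def rect(c,C,z,S=8,half=80):
    P=np.linalg.inv(np.array(c["pose"])); n=2*half*S
    jj,ii=np.meshgrid(np.arange(n),np.arange(n)); X=C[0]+(half-ii/S)/1e3; Y=C[1]+(half-jj/S)/1e3   # up=+x,left=+y
    W=np.c_[X.ravel(),Y.ravel(),np.full(n*n,z)]
    uv=cv2.projectPoints(W,cv2.Rodrigues(P[:3,:3])[0],P[:3,3],K(c),np.array(c["dist"],float))[0].reshape(n,n,2).astype(np.float32)
    return cv2.remap(c["img"],uv,None,cv2.INTER_CUBIC),X-C[0],Y-C[1]
for cam in ("top","side"):
  c=r.capture(cam); G=geom(c); im=c["img"].astype(int)
  x,y,z=G[...,0],G[...,1],G[...,2]
  D=(x>.59)&(x<.8)&(y<-.13)&(y>-.36)&(z>.07)&(z<.1); h=cv2.convexHull((G[D][:,:2]*1e5).astype(np.int32)).reshape(-1,2)/1e5
  C=circ(h); print(cam,"axis",C.round(4))
  I,X,Y=rect(c,C,.0865); I=I.astype(int); b,g,rr=I[...,0],I[...,1],I[...,2]; rad=np.hypot(X,Y); A=np.degrees((np.radians(190.07)-np.arctan2(Y,X))%(2*np.pi))
  gm=(g>rr+25)&(g>b+8)&(rad>.034)&(rad<.06); rm=(rr>g+50)&(rr>b+50)&(rad>.02)&(rad<.07)
  print(" green deg pct1,99",np.percentile(A[gm],[1,50,99]).round(1),"rad",np.radians(np.percentile(A[gm],[1,50,99])).round(3))
  q=np.c_[X[rm],Y[rm]]; vx,vy,x0,y0=cv2.fitLine(q.astype(np.float32),cv2.DIST_HUBER,0,.01,.01).ravel()
  if vx*x0+vy*y0<0: vx,vy=-vx,-vy
  print(" needle mean",np.radians(np.median(A[rm])).round(3),"line",((np.radians(190.07)-np.arctan2(vy,vx))%(2*np.pi)).round(3),"n",rm.sum(),"offset mm",(x0*vy-y0*vx)*1e3)
  if cam=="top": cv2.imwrite("pics/ang.png",cv2.resize(I.astype(np.uint8),(600,600)))
E
python3 ang.py
```

```text
32.5 [0.5637 0.2054 0.2208] w 0.0525 gf 0.0 F [ 0.45 -1.23  0.13] delta mm [ -0.9   0.9 100.8]
top axis [ 0.6882 -0.2395  0.0875]
 green deg pct1,99 [67.  82.8 98.1] rad [1.17  1.445 1.711]
 needle mean 1.069 line 1.067 n 21694 offset mm 0.110333785
side axis [ 0.6907 -0.2367  0.0824]Traceback (most recent call last):
  File "ang.py", line 16, in <module>
    print(" green deg pct1,99",np.percentile(A[gm],[1,50,99]).round(1),"rad",np.radians(np.percentile(A[gm],[1,50,99])).round(3))
                               ~~~~~~~~~~~~~^^^^^^^^^^^^^^^^^
    return _quantile_unchecked(
        a, q, axis, out, overwrite_input, method, keepdims, weights)
    return _ureduce(a,
                    func=_quantile_ureduce_func,
    ...<5 lines>...
                    overwrite_input=overwrite_input,
                    method=method)
    r = func(a, **kwargs)
    result = _quantile(arr,
                       quantiles=q,
    ...<2 lines>...
                       out=out,
                       weights=wgt)
    slices_having_nans = np.isnan(arr[-1, ...])
                                  ~~~^^^^^^^^^
IndexError: index -1 is out of bounds for axis 0 with size 0
```

View pics/ang.png

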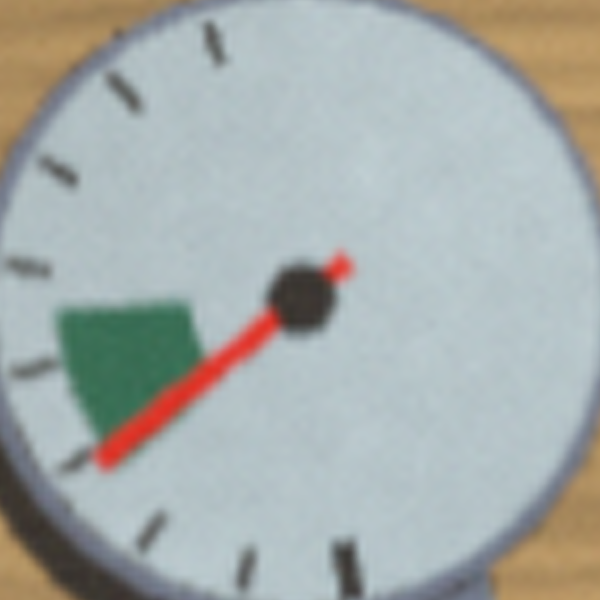

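The dial shows the needle at (105,460) lying along the lower edge of the green. By angle it is about 0.06–0.08 rad inside. That is close enough to need a check from nearer with the wrist camera before deciding on a third onion.

Call:
jog_arm:
  moves:
    - [[-25,-17,-20,0],[-48,-32,-20,0],[-48,-32,-20,0],[-48,-32,-20,0],[-48,-32,0,0]]

```text
time_s: 33.22
ee_pos: [0.6438, -0.0479, 0.3038]
orientation: [0.33, 0.944, 0.001, 0.002]
wrist_force: [0.8, 1.5, -0.1]
width: 0.0524
grip_force: 0.0
```

Call:
jog_arm:
  moves:
    - [[-48,-32,0,0],[-48,-32,0,0],[-48,-32,0,0],[-34,-20,0,0],[-18,-10,0,0]]

```text
time_s: 33.85
ee_pos: [0.7174, -0.2691, 0.3006]
orientation: [0.331, 0.944, -0.0, -0.0]
wrist_force: [-0.5, 0.8, -0.6]
width: 0.0528
grip_force: 0.0
```

Call:
jog_arm:
  moves:
    - [[0,0,0,0],[0,0,0,0]]

```text
time_s: 34.1
ee_pos: [0.7177, -0.2658, 0.3012]
orientation: [0.33, 0.944, 0.0, -0.0]
wrist_force: [-0.5, -0.1, -0.2]
width: 0.0525
grip_force: 0.0
```

```bash
cat > wa.py <<'E'
from ang import rect
from dial import *
E
sed -i 's/^for cam in ("top","side"):/import sys\nfor cam in sys.argv[1:]:/; s/if cam=="top": cv2.imwrite("pics\/ang.png"/if 1: cv2.imwrite("pics\/ang2.png"/' ang.py
sed -i 's/ C=circ(h); print/ C=circ(h); zd=np.median(G[D][:,2]); print(zd);\n  nz=G[D\&(im[...,2]>im[...,1]+60)\&(im[...,2]>im[...,0]+60)][:,2]; print("needle z",np.median(nz) if len(nz) else None); print/' ang.py
python3 d.py .719 -.264 .3; python3 ang.py wrist
```

```text
34.1 [ 0.7177 -0.2658  0.3012] w 0.0525 gf 0.0 F [-0.55 -0.14 -0.19] delta mm [0.1 2.2 1.2]
0.08539840843690383
needle z 0.09142204750701433
wrist axis [ 0.6873 -0.2379  0.0879]
 green deg pct1,99 [66.4 83.  99.2] rad [1.16  1.449 1.731]
 needle mean 1.086 line 1.062 n 19563 offset mm 1.0441356
```

View pics/ang2.png

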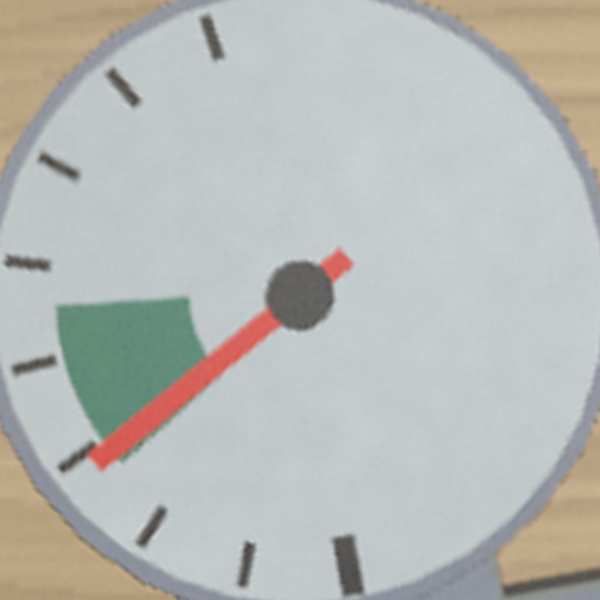

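The close view shows the needle running to (97,462), with a thin sliver of green still visible beyond it near (122,460). So the needle's centreline is inside the sector by about 0.06 rad. The gripper is clear of everything, so I'm handing in.

```bash
python3 -c "
from h import *
print(r.finish_job())"
```

```text
the job is handed in; nothing more can be done
None
```

Handed in with two onions set softly on the crock floor and the needle in the green sector, about 0.06 rad inside its lower edge; before that, one lowering attempt for the second onion pressed the crock's rim by roughly 1–2 N until I lifted and turned the gripper.

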